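Draw culture flasks from the magazine and seal them in the box

ROBOT

A 6-joint arm with a two-finger parallel gripper is mounted at the origin on the work surface. World frame = base frame: x ahead of the robot, y to its left, z up, the work surface at z = 0. Lengths are in m, angles in rad, forces in N, time in s.
With the tool pointing down it reaches from about 0.325 to 0.9 m from the base axis. Payload 6.1 kg.
Tool frame: the origin (TCP) lies midway between the tips of the shut fingers; the grasp point (between the pads) lies 19 mm behind it (r.tcp_to_grasp is the z of the grasp point in the tool frame, in m); z points along the fingers, y is the line along which they close (so a half turn about z gives the same grasp; the last joint's range is limited). The gripper opens to 87 mm and grips with 3 to 60 N. Pads are 19 mm wide; open, the fingers measure 117 mm over their backs; the gripper's body (75 mm by 190 mm) begins 51 mm behind the grasp point.
Start: joints at [-1.319, 0.22, 1.526, -0, 1.395, -0.126], TCP at [0.231, -0.581, 0.223] pointing down, gripper open.
Joint ranges: [-2.98, 2.98], [-0.91, 2.08], [0.09, 2.57], [-1.24, 4.39], [0.2, 2.65], [-2.68, 2.68]. Speed limits (rad/s): [2.57, 2.57, 3.01, 3.14, 3.14, 3.14].

INTERFACE

Orientations are given as a 3x3 rotation matrix whose columns are the frame's x, y, z axes.
In Python, from plant import sense, eyes, r, finder gives the robot as it stands.
- The arm moves only by the shell command python3 -m crank 'ROWS' [OPENING] [FORCE]. ROWS is text: rows parted by semicolons, each of 6 numbers parted by spaces: the shift along the tool's x, y, z each as a share of 0.3 m, from -1 to 1, then the turn, a rotation vector about the tool's x, y, z each as a share of 120 degrees, from -1 to 1. A call has 1 to 12 rows; each row is the pose to reach, as a shift and turn from the pose commanded when the call began, along the tool's axes at that moment; what a row does not reach only later rows make up. A row lasts 1/12 s, in which the tool goes at most 41.7 mm and 7.16 degrees, less where a joint would pass 70% of its speed; a pose out of reach is approached as far as the arm can. A call with a number of a shift or a turn outside -1 to 1 is refused whole. A call with a gripper value outside its range is refused whole. OPENING is the opening, from -1 (shut) to 1 (fully open), so that 0 is half open, set as the call begins (- or left out, the last holds). The fingers move at their own pace and stop on an object; FORCE is the grip in N (left out, the last holds). Time passes only in rows, so rows that repeat a pose let the fingers close. It gives the time, the measured TCP pose, the force, the opening and the grip force at its end, in the units of the state.
- sense(): the state, without advancing time (a new reading comes with each control period).
- eyes.get_image(name): name is "scene" or "top" or "wrist"; returns a dict with "color" (480x640x3 uint8, red, green, blue), "range_z" (480x640 float32, m along the optical axis (not along the pixel's ray), 0 where there is no reading), "mtx" (3x3 intrinsics, pixels), "rvec" (rotation vector, rad) and "tvec" (3), from world to camera coordinates, as OpenCV has them. Camera axes: x right, y down, z forward; pixel columns grow to the right and rows downward; lengths in m; the calibration is good to about 2 mm. A picture is of the moment at which its call begins.
- r.job_done(): hands the job in; it is judged then, once.
Trained networks look in a picture, given as the dict that the camera call returned (one of the last four; its "shot" number tells which), for a name from the list of things; names that differ only in an ending like _2 or _b are one class to them, and where a whole thing is asked for, a point or a joint stands for the part that bears it (a point fixed in the world has none). Each returns a list of dicts, best first, with "p" (0 to 1); they miss things now and then, are a little off and sometimes report something else, mostly with a low value. They report only what shows in the picture. A call takes as long as a camera call. They do not tell look-alikes from the thing itself.
- finder.silhouettes(picture, query): "region" (480x640 bool, what is visible of it) and "extent" ([centre column, centre row, width, height] in pixels, round what is visible of it).
The state is a dict: "clock": time; "joints": joint angles; "qvel": joint speeds; "tau": joint torques, N m; "position": TCP position; "eef_rot": TCP orientation; "wrist_force": force on the tool from outside, world axes, zero at the start; "ft_torque": the same for the moment, N m; "width": finger opening in m; "grip_force": force on a finger pad.
Only numpy, scipy, OpenCV 4.12 (cv2) and the standard library are available. Lean on these libraries where they do the work, as an engineer would, in place of code of your own. Each camera call takes 0.05 s, during which the arm holds its last target. There are 200 camera calls.

TASK

Pack all the culture flasks for transport: draw them one by one from the bottom of the magazine and lay them flat in the white box, where one may be packed already. Then put the lid on and press its corners down one after another until it sits flat and sealed all round. Leave the other things on the bench alone.

Things in the scene. Friction and masses are not known exactly. Their poses are not given: they have to be found in the camera images.
- magazine: aluminium flask magazine, fixed. Origin: bench level, centre line; z up; flasks leave towards -x. Base plate x -10 to +210, 84 wide, top 40 above the bench; x below 85 is a bare apron. Column of four angle uprights at x 113 to 203 under a grey dust cover, 154 high. Flasks lie flat in it at y 0, centres near x +140 (5 either way), 57, 91, 125 above the bench
- mag_exit (a point): end of the bottom flask's cap as stacked, 57 above the bench; axes as the magazine's. Caps stick out to -x over the apron, 12 free between one cap and the next above, nothing beside them: fingers slanting in from above and in front can take the bottom cap by its sides
- mag_gate (a point): middle of the exit gap, 60 above the bench: the front uprights, at y beyond 13 either side, are cut away below 80, so only the bottom flask can leave, straight to -x; the next then drops. Drawn out by 100 a flask is clear of the uprights and can lie on the apron to be gripped anew; the next one's cap may rest on its end, slanting, until it is lifted away
- flask1_c (a point): frosted culture flask, 50 g: 110 long, 50 wide, 34 high. Point: its centre. x axis: along it, away from the cap; z: up as it lies flat (centre 17 above the face it lies on). Round cap 22 dia at x -55 to -31, neck 19 dia to -19, shoulder 36 wide to -7, full body to +55; cap axis level with the centre. All flasks are alike
- flask2_c (a point): a flask like flask1, above it in the magazine
- flask3_c (a point): a flask like flask1, on top in the magazine, or absent (None)
- flask4_c (a point): a flask like flask1, already packed in the box, lying along its y near one end, or absent (None)
- box: white sealing box, fixed, open on top: inside 248 (x) by 124 (y), 46 deep, inner floor 5 above the bench; hard rim 51 above the bench, 11 wide, 270 x 146 overall. Origin: bench level under its centre. Four flasks fit flat across it (along its y), 56 between centres; one left on edge would hold the lid up. The black gasket stands 6 proud of the rim
- lid_handle (a point): white lid, 0.4 kg: plate 270 (x) x 146 (y) x 6, fits either way round. Point: centre of the black bridge handle's bar, 110 long (x), 16 wide, 14 high, 24 free under it; plate's underside 37 below the point. Ribs 8 high beneath, 238 x 114 overall, drop inside the rim (5 play all round). Point's height: 45 on the bench, 94 on the unpressed gasket, 88 sealed
- lid_a (a point): underside of the lid's plate at its (-x, -y) corner (lid axes), 14 in from both edges; 57 above the bench on the unpressed gasket, 51 when sealed. The plate's top is 6 higher: press there
- seal_a (a joint): how far the gasket at the box's (-x, -y) corner (box axes) is pressed down, m: 0 proud, 0.006 fully down. Each corner gives way slowly at about 11 N and then stays down; the lid rocks while only some are down
- lid_b (a point): underside of the lid's plate at its (-x, +y) corner (lid axes), 14 in from both edges; 57 above the bench on the unpressed gasket, 51 when sealed. The plate's top is 6 higher: press there
- seal_b (a joint): how far the gasket at the box's (-x, +y) corner (box axes) is pressed down, m: 0 proud, 0.006 fully down. Each corner gives way slowly at about 11 N and then stays down; the lid rocks while only some are down
- lid_c (a point): underside of the lid's plate at its (+x, +y) corner (lid axes), 14 in from both edges; 57 above the bench on the unpressed gasket, 51 when sealed. The plate's top is 6 higher: press there
- seal_c (a joint): how far the gasket at the box's (+x, +y) corner (box axes) is pressed down, m: 0 proud, 0.006 fully down. Each corner gives way slowly at about 11 N and then stays down; the lid rocks while only some are down
- lid_d (a point): underside of the lid's plate at its (+x, -y) corner (lid axes), 14 in from both edges; 57 above the bench on the unpressed gasket, 51 when sealed. The plate's top is 6 higher: press there
- seal_d (a joint): how far the gasket at the box's (+x, -y) corner (box axes) is pressed down, m: 0 proud, 0.006 fully down. Each corner gives way slowly at about 11 N and then stays down; the lid rocks while only some are down
- erlenmeyer: bystander: stoppered conical flask, 136 tall, base 76 in diameter, standing loose on the bench behind the work; origin under its base
- reagent: bystander: amber bottle, 150 tall, 68 in diameter, loose; origin under its base
There are look-alikes about, which are no part of the job. What is shaped like the part that bears flask3_c but red or yellow is not meant. What is shaped like the part that bears flask2_c but brown is not meant.

How it is judged:
By the outcome, as a careful person would: the job done as asked, in the order asked, and still so for the second after the job is handed in, with the robot touching nothing.
Of flask3, flask4 only 1 to 2 are there at a start; the rules pass over those that are not, and their reading is None.
At some moment in a run one of lid, flask1, flask2, flask3, flask4 may be knocked a few centimetres aside while the robot is not near it.
Once in a run the grip may slacken for a moment while it holds something.
It also fails if it takes over 210 s, if anything falls off the work surface, if the arm or the gripper's body presses on something with over 40 N, if the wrist force passes 120 N, or if a joint passes its speed limit or range.

## Working session

There is one attempt and no reset: what is moved stays moved. The work goes in short steps, Python scripts to look and compute and a shell command to move; the robot and the scene stay as the last step left them, time stands still between calls to the robot, and variables do not carry over. Pictures are saved under pics/ and viewed, at most 14 in all, crops included, and the job is handed in when it is done.

```bash
ls; mkdir -p pics; python3 - <<'E'
from plant import sense, eyes, r, finder
import cv2, numpy as np
s=sense(); print({k:np.round(v,3).tolist() for k,v in s.items()}); print(r.tcp_to_grasp)
ims=[eyes.get_image(n) for n in("scene","top")]
for n,i in zip(("scene","top"),ims):
    cv2.imwrite(f"pics/{n}0.png",i["color"][:,:,::-1])
    R=cv2.Rodrigues(i["rvec"])[0]; print(n,(-R.T@np.ravel(i["tvec"])).round(3),R.round(2).tolist(),i["mtx"][0,0])
E
```

```text
pics
{'clock': 0.0, 'joints': [-1.319, 0.221, 1.528, -0.0, 1.395, -0.126], 'qvel': [-0.001, 0.001, -0.0, -0.001, -0.0, 0.001], 'tau': [-0.001, -49.461, -38.738, 0.07, 0.057, -0.0], 'position': [0.23, -0.58, 0.221], 'eef_rot': [[0.929, 0.369, -0.0], [0.369, -0.929, 0.002], [0.0, -0.002, -1.0]], 'wrist_force': [-0.818, -0.129, -0.653], 'ft_torque': [-0.034, -0.048, 0.036], 'grip_force': 0.0, 'width': 0.087}
-0.0187
scene [ 0.758 -0.364  0.783] [[0.86, 0.5, -0.01], [0.41, -0.71, -0.57], [-0.3, 0.49, -0.82]] 438.8526255647963
top [0.448 0.054 0.928] [[0.01, -1.0, 0.04], [-1.0, -0.01, -0.1], [0.1, -0.04, -0.99]] 457.12771659790695
```

View pics/scene0.png

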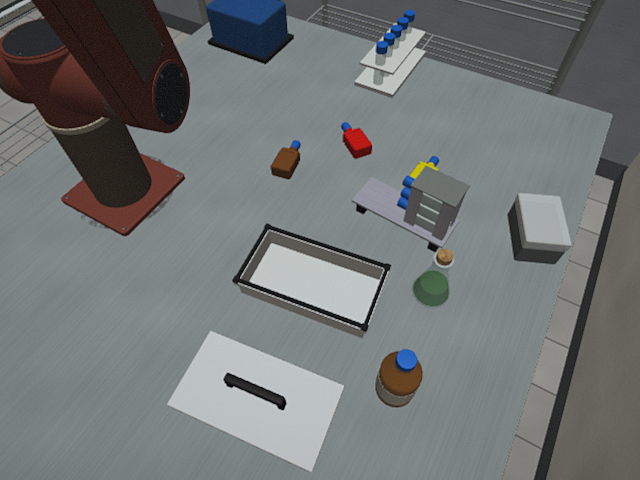

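View pics/top0.png

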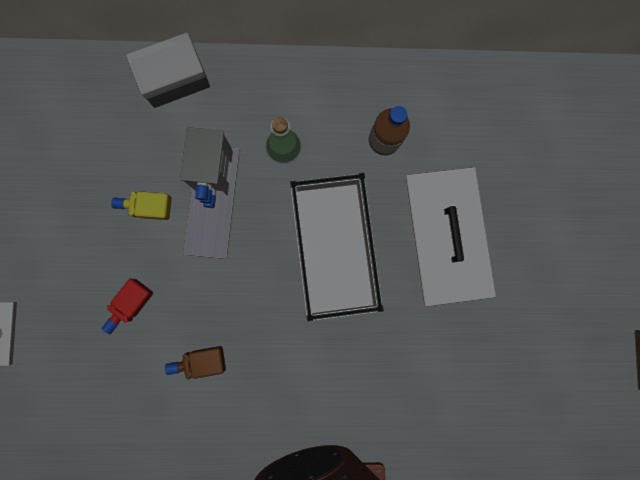

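The scene shows the magazine (scene ~430,210) with three blue caps at (405,190), the box at (312,278) looking empty, and the lid at (256,395). The red (355,140), yellow (425,170) and brown (287,160) flasks are the look-alikes lying on the bench. Next I measure the poses.

```bash
cat > h.py <<'E'
from plant import sense, eyes, r, finder
import cv2, numpy as np
from scipy.spatial.transform import Rotation as Ro
def cloud(im):
    d=im["range_z"].astype(float); v,u=np.mgrid[:480,:640]; K=im["mtx"]
    P=np.stack([(u-K[0,2])/K[0,0]*d,(v-K[1,2])/K[1,1]*d,d],-1)
    R=cv2.Rodrigues(np.array(im["rvec"]))[0]
    W=(P-np.ravel(im["tvec"]))@R; W[d<=0]=np.nan; return W
def proj(im,p): return cv2.projectPoints(np.array(p,float).reshape(-1,3),np.array(im["rvec"]),np.array(im["tvec"]),np.array(im["mtx"]),None)[0][:,0]
def rect(P): # P Nx2 m
    (c,wh,a)=cv2.minAreaRect((P*1000).astype(np.float32)); 
    if wh[0]<wh[1]: wh=wh[::-1]; a+=90
    return np.round(c,1),np.round(wh,1),round((a+90)%180-90,1)  # long-axis angle deg
def save(im,n,crop=None,f=1):
    c=im["color"][:,:,::-1]
    if crop: c=c[crop[1]:crop[3],crop[0]:crop[2]]
    cv2.imwrite(f"pics/{n}.png",cv2.resize(c,None,fx=f,fy=f,interpolation=cv2.INTER_CUBIC))
def goto(p,R):
    "print shift/turn in the move's units from measured pose (commanded ~ same)"
    s=sense(); R0=np.array(s["eef_rot"]); p0=np.array(s["position"])
    sh=R0.T@(np.array(p)-p0)/.3; rv=Ro.from_matrix(R0.T@np.array(R)).as_rotvec(degrees=True)/120
    print("at",p0.round(4),"shift",sh.round(3),"turn",rv.round(3),"n>=",int(max(np.ceil(np.linalg.norm(sh)*300/41.7),np.ceil(np.linalg.norm(rv)*120/7.16))))
E
python3 - <<'E'
from h import *
for n in("top","scene"):
    im=eyes.get_image(n); W=cloud(im); 
    for q,lo,hi in(("lid_handle",.002,.02),("box",.04,.07),("magazine",.03,.046),("magazine",.13,.2)):
        for d in finder.silhouettes(im,q)[:2]:
            m=d["region"]; P=W[m]; P=P[~np.isnan(P[:,0])]; P=P[(P[:,2]>lo)&(P[:,2]<hi)]
            print(n,q,round(d["p"],2),np.round(d["extent"]),len(P),rect(P[:,:2]) if len(P)>9 else "",np.median(P[:,2]).round(4))
    if n=="top":
        print("bench z",W[400,450],W[300,450]); save(im,"crop_mag",(160,110,260,270),4)
    for q in("flask1_c","erlenmeyer","reagent"):
        for d in finder.silhouettes(im,q): 
            m=d["region"];print(n,q,round(d["p"],2),np.round(d["extent"]),np.nanmedian(W[m],0).round(3))
E
```

```text
top lid_handle 0.71 [450. 235.  96. 138.] 8760 (array([ 552.5, -240.5]), array([274.4, 151.4]), 7.6) 0.0143
top box 0.94 [337. 247.  88. 145.] 2318 (array([523.4,  -3. ]), array([270.1, 145.9]), 7.6) 0.0564
top magazine 0.71 [207. 195.  54. 128.] 2946 (array([610.3, 239.6]), array([219.3,  84.8]), -5.4) 0.0411
top magazine 0.25 [351. 206.  43.  66.] 0  nan
top magazine 0.71 [207. 195.  54. 128.] 2057 (array([668.4, 234.5]), array([94.6, 64.6]), -5.5) 0.1551
top magazine 0.25 [351. 206.  43.  66.] 0  nan
bench z [ 2.20848689e-01 -2.35907357e-01 -1.18100948e-04] [ 0.41897526 -0.23627195  0.01210028]
top flask1_c 0.73 [215. 183.  25.  43.] [0.609 0.231 0.065]
top erlenmeyer 0.57 [281. 139.  32.  45.] [0.719 0.102 0.06 ]
top reagent 0.75 [385. 133.  45.  53.] [ 0.736 -0.099  0.102]
scene lid_handle 0.66 [290. 237.  75.  31.] 0  nan
scene lid_handle 0.55 [257. 403. 175. 141.] 12897 (array([ 548.2, -241.2]), array([270.5, 146.8]), 7.6) 0.0128
scene box 0.83 [309. 281. 160. 115.] 2891 (array([521.7,  -6.2]), array([270.7, 147.5]), 7.6) 0.0536
scene box 0.43 [411. 208. 115.  86.] 485 (array([609.5, 235.5]), array([218.4,  80.9]), -4.9) 0.0426
scene magazine 0.56 [412. 209. 113.  80.] 1913 (array([609.1, 235.1]), array([219.9,  84.7]), -4.9) 0.0385
scene magazine 0.45 [312. 282. 158. 114.] 857 (array([523. ,  -9.1]), array([268.6, 140.8]), 7.7) 0.0398
scene magazine 0.56 [412. 209. 113.  80.] 1415 (array([666.8, 231. ]), array([94.5, 65.4]), -5.2) 0.1523
scene magazine 0.45 [312. 282. 158. 114.] 0  nan
scene flask1_c 0.82 [416. 216.  35.  38.] [0.657 0.208 0.061]
scene erlenmeyer 0.66 [433. 277.  42.  60.] [0.732 0.086 0.054]
scene reagent 0.9 [398. 380.  46.  54.] [ 0.75  -0.125  0.101]
scene reagent 0.63 [311. 282. 157. 114.] [0.52  0.002 0.006]
  return _methods._mean(a, axis=axis, dtype=dtype,
  ret = ret.dtype.type(ret / rcount)
```

View pics/crop_mag.png

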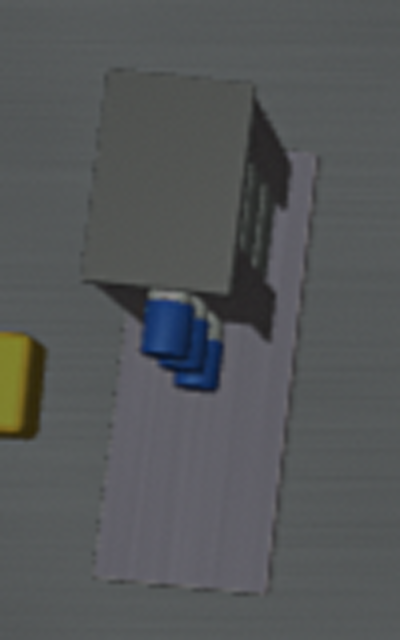

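Three caps are stacked in the magazine and the box is empty, so flask3 is present and flask4 absent. Candidates in the top view: magazine caps (204,195) with frosted bodies, which I choose. Not chosen: yellow (150,205), red (130,298), brown (203,362) on the bench. I'll now plan the approach.

```bash
cat >> h.py <<'E'
MA=np.radians(-5.2); MO=np.array([.5101,.2464,0]); mx=np.array([np.cos(MA),np.sin(MA),0]); my=np.array([-np.sin(MA),np.cos(MA),0]); Z=np.array([0,0,1.])
BA=np.radians(7.6); BO=np.array([.5225,-.0045,0]); bx=np.array([np.cos(BA),np.sin(BA),0]); by=np.array([-np.sin(BA),np.cos(BA),0])
def mag(x,y,z): return MO+mx*x+my*y+Z*z
def box(x,y,z): return BO+bx*x+by*y+Z*z
def down(yaw): c,s=np.cos(np.radians(yaw)),np.sin(np.radians(yaw)); return np.array([[c,s,0],[s,-c,0],[0,0,-1]])
def tilt(a): # magazine cap grip, a deg below horizontal
    a=np.radians(a); z=mx*np.cos(a)-Z*np.sin(a); x=-mx*np.sin(a)-Z*np.cos(a); return np.stack([x,np.cross(z,x),z],1)
def plan(wps,start=None):
    s=sense(); p0,R0=start or (np.array(s["position"]),np.array(s["eef_rot"]))
    print("at",np.round(p0,4),"q",np.round(s["joints"],2))
    for p,R in wps:
        p=np.array(p); sh=R0.T@(p-p0)/.3; rv=Ro.from_matrix(R0.T@R).as_rotvec(degrees=True)/120
        print("->",p.round(3),"|",*sh.round(3),*rv.round(3),"| n",int(max(np.ceil(np.linalg.norm(sh)*300/41.7),np.ceil(np.linalg.norm(rv)*120/7.16))))
        p0,R0=p,R
E
python3 - <<'E'
from h import *
A=40; T=tilt(A); cap=mag(.094,0,.057)+.012*T[:,2]
plan([((.40,-.25,.3),down(80)),((.45,.02,.32),down(130)),(mag(-.02,0,.25),down(174.8)),(cap-.12*T[:,2]+.01*Z,T)])
E
```

```text
at [ 0.2305 -0.5809  0.2225] q [-1.32  0.22  1.53 -0.    1.39 -0.13]
-> [ 0.4  -0.25  0.3 ] | 0.932 -0.817 -0.258 -0.0 0.0 -0.486 | n 10
-> [0.45 0.02 0.32] | 0.915 0.008 -0.067 0.0 0.0 -0.417 | n 7
-> [0.49  0.248 0.25 ] | 0.497 0.592 0.233 0.0 0.0 -0.373 | n 7
-> [0.521 0.245 0.136] | -0.104 -0.0 0.379 0.0 -0.417 0.0 | n 7
```

```bash

python3 -m crank '.932 -.817 -.258 0 0 -.486;.932 -.817 -.258 0 0 -.486;.932 -.817 -.258 0 0 -.486;.932 -.817 -.258 0 0 -.486;.932 -.817 -.258 0 0 -.486;.932 -.817 -.258 0 0 -.486;.932 -.817 -.258 0 0 -.486;.932 -.817 -.258 0 0 -.486;.932 -.817 -.258 0 0 -.486;.932 -.817 -.258 0 0 -.486;.932 -.817 -.258 0 0 -.486' 1 20
python3 -m crank '.915 .008 -.067 0 0 -.417;.915 .008 -.067 0 0 -.417;.915 .008 -.067 0 0 -.417;.915 .008 -.067 0 0 -.417;.915 .008 -.067 0 0 -.417;.915 .008 -.067 0 0 -.417;.915 .008 -.067 0 0 -.417;.915 .008 -.067 0 0 -.417'
python3 -m crank '.497 .592 .233 0 0 -.373;.497 .592 .233 0 0 -.373;.497 .592 .233 0 0 -.373;.497 .592 .233 0 0 -.373;.497 .592 .233 0 0 -.373;.497 .592 .233 0 0 -.373;.497 .592 .233 0 0 -.373;.497 .592 .233 0 0 -.373;.497 .592 .233 0 0 -.373'
python3 - <<'E'
from h import *
A=40; T=tilt(A); cap=mag(.094,0,.057)+.012*T[:,2]
plan([(cap-.12*T[:,2]+.01*Z,T)])
E
```

```text
clock: 1.82
position: [0.4014, -0.2482, 0.3011]
eef_rot: [[0.17, 0.985, 0.002], [0.985, -0.17, -0.001], [-0.001, 0.002, -1.0]]
wrist_force: [0.3, 0.3, -0.2]
width: 0.0868
grip_force: 0.0
clock: 2.48
position: [0.4508, 0.0225, 0.3201]
eef_rot: [[-0.65, 0.76, 0.001], [0.76, 0.65, 0.001], [0.001, 0.001, -1.0]]
wrist_force: [0.2, -0.4, 0.1]
width: 0.0867
grip_force: 0.0
clock: 3.23
position: [0.491, 0.2466, 0.2494]
eef_rot: [[-0.995, 0.095, -0.001], [0.095, 0.995, -0.001], [0.001, -0.001, -1.0]]
wrist_force: [-0.5, 0.1, -0.2]
width: 0.0866
grip_force: 0.0
at [0.491  0.2466 0.2494] q [ 0.32  0.02  1.69 -0.    1.43 -1.15]
-> [0.521 0.245 0.136] | -0.102 0.006 0.376 -0.002 -0.417 -0.002 | n 7
```

```bash

python3 -m crank '-.1 .006 .376 0 -.417 0;-.1 .006 .376 0 -.417 0;-.1 .006 .376 0 -.417 0;-.1 .006 .376 0 -.417 0;-.1 .006 .376 0 -.417 0;-.1 .006 .376 0 -.417 0;-.1 .006 .376 0 -.417 0;-.1 .006 .376 0 -.417 0;-.1 .006 .376 0 -.417 0;-.1 .006 .376 0 -.417 0;-.1 .006 .376 0 -.417 0;-.1 .006 .376 0 -.417 0'
python3 - <<'E'
from h import *
A=40; T=tilt(A); cap=mag(.094,0,.057)+.012*T[:,2]
plan([(cap-.03*T[:,2]+.01*Z,T),(cap,T)])
im=eyes.get_image("wrist"); save(im,"w1")
W=cloud(im); R=cv2.Rodrigues(np.array(im["rvec"]))[0]; print((-R.T@np.ravel(im["tvec"])).round(3),R[2].round(2))
hsv=cv2.cvtColor(im["color"],cv2.COLOR_RGB2HSV); m=(hsv[...,0]>100)&(hsv[...,0]<130)&(hsv[...,1]>120)
P=W[m]; P=P[~np.isnan(P[:,0])]; L=np.stack([(P-MO)@mx,(P-MO)@my,P[:,2]],1)*1000
L=L[(abs(L[:,1])<40)&(L[:,0]>50)&(L[:,0]<130)]
for a,b in((44,69),(78,103),(112,138)):
    q=L[(L[:,2]>a)&(L[:,2]<b)]; print(len(q),np.percentile(q,[3,50,97],axis=0).round(1).tolist() if len(q) else"")
E
```

```text
clock: 4.23
position: [0.5219, 0.2465, 0.1389]
eef_rot: [[-0.639, 0.092, 0.764], [0.058, 0.996, -0.071], [-0.767, -0.001, -0.641]]
wrist_force: [1.1, -0.2, 0.4]
width: 0.0871
grip_force: 0.0
at [0.5219 0.2465 0.1389] q [ 0.59 -0.12  2.31 -1.22  0.54  0.08]
-> [0.59  0.239 0.079] | 0.008 -0.003 0.304 -0.001 0.001 0.0 | n 3
-> [0.613 0.237 0.049] | 0.026 -0.0 0.121 0.0 0.0 0.0 | n 1
[0.346 0.262 0.181] [ 0.92 -0.08 -0.39]
967 [[81.6, -7.7, 49.0], [83.0, 1.6, 61.7], [101.1, 10.6, 67.8]]
984 [[84.5, -7.6, 82.6], [85.9, 1.6, 94.2], [103.3, 10.8, 101.6]]
1016 [[84.1, -7.8, 116.6], [85.4, 1.5, 127.1], [100.6, 10.3, 135.4]]
```

View pics/w1.png

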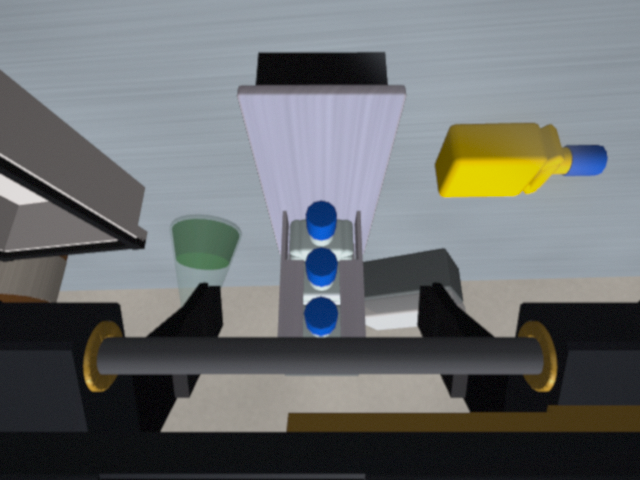

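The wrist view is upside down. Bottom cap is at (322,220), middle (322,268), top (322,317), all with frosted bodies behind them. The yellow look-alike is at (520,160), off to the side. The cap's lateral offset is +1.5 mm. I'll move in.

```bash

python3 -m crank '.008 0 .304 0 0 0;.008 0 .304 0 0 0;.008 0 .304 0 0 0;.008 0 .304 0 0 0;.008 0 .304 0 0 0;.008 0 .304 0 0 0' 0
python3 - <<'E'
from h import *
A=40; T=tilt(A); cap=mag(.094,0.0015,.057)+.012*T[:,2]
plan([(cap,T)])
E
```

```text
clock: 4.78
position: [0.589, 0.2431, 0.1011]
eef_rot: [[-0.677, 0.095, 0.73], [0.062, 0.995, -0.072], [-0.734, -0.003, -0.679]]
wrist_force: [0.8, 0.4, 0.0]
width: 0.0551
grip_force: 0.0
at [0.589  0.2431 0.1011] q [ 0.49  0.08  2.17 -1.24  0.44  0.06]
-> [0.613 0.239 0.049] | 0.072 -0.007 0.177 -0.002 -0.023 -0.0 | n 2
```

```bash
cat > kin.py <<'E'
from h import *
from scipy.optimize import least_squares
D=[((.2305,-.5809,.2225),(0,0,-1),(-1.32,.22,1.53,0)),((.491,.2466,.2494),(0,0,-1),(.32,.02,1.69,0)),
   ((.5219,.2465,.1389),(.764,-.071,-.641),(.59,-.12,2.31,-1.22)),((.589,.2431,.1011),(.73,-.072,-.679),(.49,.08,2.17,-1.24))]
def wc(p,z,q1,L):
    w=np.array(p)-L*np.array(z); return w[0]*np.cos(q1)+w[1]*np.sin(q1), -w[0]*np.sin(q1)+w[1]*np.cos(q1), w[2]
def res(v):
    L,d,h,a,L1,L2,e=v; o=[]
    for p,z,q in D:
        rho,lat,zz=wc(p,z,q[0],L); t=q[1]+q[2]
        o+=[lat-d,rho-a-L1*np.sin(q[1])-L2*np.sin(t)+e*np.cos(t)*0,zz-h-L1*np.cos(q[1])-L2*np.cos(t)]
    return o
F=least_squares(res,[.345,.079,.3,0,.4,.4,0]); L,d,h,a0,L1,L2,_=F.x
def ik(p,z):
    w=np.array(p)-L*np.array(z); rr=np.hypot(w[0],w[1]); q1=np.arctan2(w[1],w[0])-np.arcsin(d/rr)
    rho=np.sqrt(rr**2-d*d)-a0; zz=w[2]-h; D2=rho**2+zz**2
    q3=np.arccos((D2-L1**2-L2**2)/(2*L1*L2)); q2=np.arctan2(rho,zz)-np.arctan2(L2*np.sin(q3),L1+L2*np.cos(q3)); t=q2+q3
    n=np.array([-np.sin(q1),np.cos(q1),0]); e=np.array([np.cos(q1),np.sin(q1),0])
    f=e*np.sin(t)+Z*np.cos(t); dn=e*np.cos(t)-Z*np.sin(t)
    return q1,q2,q3,np.arctan2(z@n,z@dn),np.arccos(z@f)
def T3(a,r,yaw): # roll r about mag x, then yaw about z
    return Ro.from_rotvec(np.radians(yaw)*Z).as_matrix()@Ro.from_rotvec(np.radians(r)*mx).as_matrix()@tilt(a)
E
python3 - <<'E'
from kin import *
print(F.x.round(3),F.cost, np.abs(F.fun).max().round(4))
for p,z,q in D: print(np.round(ik(p,np.array(z,float)),2),q)
for a in(44,46,48,50,54,58):
  for r,y in((0,0),(5,0),(8,0),(0,3),(5,3),(8,3)):
    T=T3(a,r,y); z=T[:,2]; o=[]
    for pull in(0,.05,.12):
        p=mag(.094-pull,.0015,.057)+.012*z; o.append(round(ik(p,z)[3],2))
    print(a,r,y,o)
E
```

```text
[0.319 0.074 0.211 0.009 0.434 0.522 0.   ] 0.00018359821553795138 0.0103
[-1.31  0.23  1.52  0.    1.39] (-1.32, 0.22, 1.53, 0)
[0.33 0.04 1.67 0.   1.42] (0.32, 0.02, 1.69, 0)
[ 0.58 -0.13  2.31 -1.21  0.54] (0.59, -0.12, 2.31, -1.22)
[ 0.47  0.05  2.2  -1.23  0.44] (0.49, 0.08, 2.17, -1.24)
44 0 0 [np.float64(-1.42), np.float64(-1.43), np.float64(-1.39)]
44 5 0 [np.float64(-1.51), np.float64(-1.52), np.float64(-1.46)]
44 8 0 [np.float64(-1.6), np.float64(-1.6), np.float64(-1.53)]
44 0 3 [np.float64(-1.47), np.float64(-1.47), np.float64(-1.43)]
44 5 3 [np.float64(-1.57), np.float64(-1.57), np.float64(-1.51)]
44 8 3 [np.float64(-1.69), np.float64(-1.67), np.float64(-1.58)]
46 0 0 [np.float64(-1.28), np.float64(-1.3), np.float64(-1.28)]
46 5 0 [np.float64(-1.33), np.float64(-1.35), np.float64(-1.33)]
46 8 0 [np.float64(-1.38), np.float64(-1.41), np.float64(-1.38)]
46 0 3 [np.float64(-1.3), np.float64(-1.32), np.float64(-1.3)]
46 5 3 [np.float64(-1.34), np.float64(-1.37), np.float64(-1.35)]
46 8 3 [np.float64(-1.39), np.float64(-1.44), np.float64(-1.4)]
48 0 0 [np.float64(-1.14), np.f
[... 817 characters left out ...]
float64(-0.64), np.float64(-0.71), np.float64(-0.78)]
54 8 0 [np.float64(-0.53), np.float64(-0.62), np.float64(-0.73)]
54 0 3 [np.float64(-0.71), np.float64(-0.76), np.float64(-0.82)]
54 5 3 [np.float64(-0.54), np.float64(-0.63), np.float64(-0.72)]
54 8 3 [np.float64(-0.39), np.float64(-0.5), np.float64(-0.63)]
58 0 0 [np.float64(-0.56), np.float64(-0.61), np.float64(-0.66)]
58 5 0 [np.float64(-0.41), np.float64(-0.48), np.float64(-0.56)]
58 8 0 [np.float64(-0.3), np.float64(-0.37), np.float64(-0.47)]
58 0 3 [np.float64(-0.51), np.float64(-0.56), np.float64(-0.62)]
58 5 3 [np.float64(-0.33), np.float64(-0.4), np.float64(-0.49)]
58 8 3 [np.float64(-0.19), np.float64(-0.26), np.float64(-0.37)]
```

```bash
python3 - <<'E'
from kin import *
T=T3(48,0,0); z=T[:,2]; cap=mag(.090,.0015,.057)+.011*z
plan([(cap-.06*z,T)]); print(ik(cap-.06*z,z))
E
```

```text
at [0.589  0.2431 0.1011] q [ 0.49  0.08  2.17 -1.24  0.44  0.06]
-> [0.567 0.243 0.093] | 0.068 -0.008 -0.036 -0.002 0.043 -0.0 | n 1
(np.float64(0.46831924490111876), np.float64(0.022229793463928393), np.float64(2.1965343555150003), np.float64(-0.9568499605183045), np.float64(0.44915322935520235))
```

```bash
python3 -m crank '.068 -.008 -.036 0 .043 0;.068 -.008 -.036 0 .043 0;.068 -.008 -.036 0 .043 0;.068 -.008 -.036 0 .043 0'
python3 - <<'E'
from kin import *
T=T3(48,0,0); z=T[:,2]; cap=mag(.090,.0015,.057)+.011*z
plan([(cap-.06*z,T),(cap,T)])
E
```

```text
clock: 5.12
position: [0.5669, 0.2435, 0.0941]
eef_rot: [[-0.738, 0.094, 0.668], [0.068, 0.996, -0.064], [-0.671, -0.002, -0.741]]
wrist_force: [-0.2, -0.1, -0.2]
width: 0.0439
grip_force: 0.0
at [0.5669 0.2435 0.0941] q [ 0.48  0.05  2.18 -0.98  0.46 -0.2 ]
-> [0.567 0.243 0.093] | 0.001 -0.003 0.003 -0.002 0.001 -0.0 | n 1
-> [0.607 0.239 0.049] | 0.0 0.0 0.2 0.0 0.0 0.0 | n 2
```

```bash
python3 -m crank '0 -.003 .05 0 0 0;0 -.003 .1 0 0 0;0 -.003 .15 0 0 0;0 -.003 .203 0 0 0;0 -.003 .203 0 0 0;0 -.003 .203 0 0 0'
python3 -m crank '0 0 0 0 0 0;0 0 0 0 0 0;0 0 0 0 0 0;0 0 0 0 0 0;0 0 0 0 0 0;0 0 0 0 0 0;0 0 0 0 0 0;0 0 0 0 0 0' -1 25
python3 - <<'E'
from kin import *
T=T3(48,0,0); z=T[:,2]; cap=mag(.090,.0015,.057)+.011*z
plan([(cap,T),(cap-.12*mx,T)])
E
```

```text
clock: 5.62
position: [0.6074, 0.2382, 0.0477]
eef_rot: [[-0.74, 0.094, 0.666], [0.068, 0.996, -0.066], [-0.669, -0.003, -0.743]]
wrist_force: [-0.2, -0.8, -0.2]
width: 0.0432
grip_force: 0.0
clock: 6.28
position: [0.6076, 0.2384, 0.0481]
eef_rot: [[-0.74, 0.094, 0.666], [0.068, 0.996, -0.065], [-0.67, -0.002, -0.743]]
wrist_force: [-0.6, 1.0, 2.5]
width: 0.0209
grip_force: 25.0
at [0.6076 0.2384 0.0481] q [ 0.43  0.21  2.1  -1.15  0.38 -0.05]
-> [0.607 0.239 0.049] | -0.001 0.002 -0.003 -0.002 0.0 -0.0 | n 1
-> [0.488 0.25  0.049] | 0.297 -0.0 -0.268 0.0 0.0 0.0 | n 3
```

```bash
python3 -m crank '.03 0 -.027 0 0 0;.06 0 -.054 0 0 0;.09 0 -.08 0 0 0;.12 0 -.107 0 0 0;.15 0 -.134 0 0 0;.18 0 -.161 0 0 0;.21 0 -.188 0 0 0;.24 0 -.214 0 0 0;.27 0 -.241 0 0 0;.297 0 -.268 0 0 0;.297 0 -.268 0 0 0;.297 0 -.268 0 0 0'
python3 - <<'E'
from h import *
im=eyes.get_image("scene"); save(im,"s1",(300,110,500,260),4)
s=sense(); print(s["wrist_force"],s["width"])
E
```

```text
clock: 7.28
position: [0.4871, 0.2499, 0.0476]
eef_rot: [[-0.74, 0.093, 0.666], [0.067, 0.996, -0.065], [-0.669, -0.003, -0.743]]
wrist_force: [-0.5, -0.0, 1.4]
width: 0.0216
grip_force: 25.0
[-1.23592362 -0.30293546  0.96459698] 0.021087606912060686
```

View pics/s1.png

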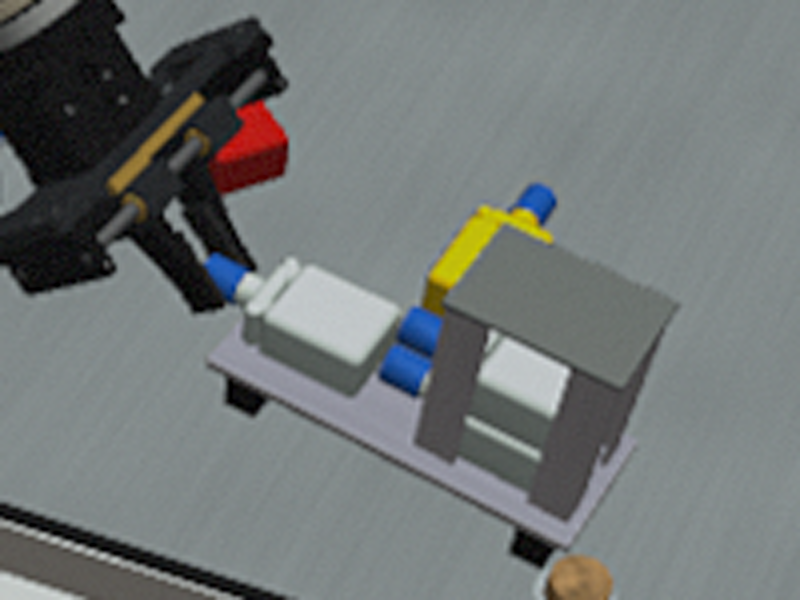

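The flask (s1 ~320,330) lies flat on the apron with its cap in the fingers. The next two have dropped, their caps at (405,370) and (420,330). Next I release, regrip the body from above and carry it to the box.

```bash
python3 - <<'E'
from kin import *
T=T3(48,0,0); z=T[:,2]; cap=mag(.090-.12,.0015,.057)+.011*z; V=down(174.8); B=down(97.6)
plan([(cap-.07*z,T),(mag(.0,.0015,.16),V),(mag(.038,.0015,.115),V),(mag(.038,.0015,.047),V),(mag(.038,.0015,.167),V),(box(.06,-.021,.17),B),(box(.08,-.021,.12),B),(box(.08,-.021,.014),B)])
E
```

```text
at [0.4876 0.2498 0.0477] q [ 0.6   0.03  2.31 -1.19  0.48  0.12]
-> [0.441 0.254 0.101] | -0.003 -0.0 -0.236 -0.002 -0.0 -0.0 | n 2
-> [0.51  0.248 0.16 ] | -0.304 -0.0 0.008 -0.0 0.35 -0.0 | n 6
-> [0.548 0.244 0.115] | -0.127 -0.0 0.15 0.0 0.0 0.0 | n 2
-> [0.548 0.244 0.047] | 0.0 0.0 0.227 0.0 0.0 0.0 | n 2
-> [0.548 0.244 0.167] | 0.0 0.0 -0.4 0.0 0.0 0.0 | n 3
-> [ 0.585 -0.017  0.17 ] | -0.201 -0.858 -0.01 0.0 0.0 0.643 | n 11
-> [ 0.605 -0.015  0.12 ] | 0.0 0.067 0.167 0.0 0.0 0.0 | n 2
-> [ 0.605 -0.015  0.014] | 0.0 0.0 0.353 0.0 0.0 0.0 | n 3
```

```bash

python3 -m crank '0 0 0 0 0 0;0 0 0 0 0 0;0 0 0 0 0 0;0 0 0 0 0 0;0 0 -.08 0 0 0;0 0 -.16 0 0 0;0 0 -.236 0 0 0;0 0 -.236 0 0 0;0 0 -.236 0 0 0' 0
python3 -m crank '-.304 0 .008 0 .35 0;-.304 0 .008 0 .35 0;-.304 0 .008 0 .35 0;-.304 0 .008 0 .35 0;-.304 0 .008 0 .35 0;-.304 0 .008 0 .35 0;-.304 0 .008 0 .35 0;-.304 0 .008 0 .35 0;-.304 0 .008 0 .35 0' 1
python3 - <<'E'
from kin import *
V=down(174.8)
im=eyes.get_image("wrist"); W=cloud(im); L=np.stack([(W-MO)@mx,(W-MO)@my,W[...,2]],-1)*1000
m=(L[...,2]>66)&(L[...,2]<82)&(L[...,0]>-30)&(L[...,0]<82)&(abs(L[...,1])<50)
P=L[m]; print(len(P),np.median(P[:,2]),rect(P[:,:2]/1000))
plan([(mag(.038,.0015,.115),V),(mag(.038,.0015,.047),V)])
E
```

```text
clock: 8.08
position: [0.4413, 0.255, 0.1016]
eef_rot: [[-0.738, 0.093, 0.668], [0.069, 0.996, -0.063], [-0.671, -0.001, -0.742]]
wrist_force: [-0.0, -0.2, -1.0]
width: 0.0434
grip_force: 0.0
clock: 8.83
position: [0.5131, 0.2455, 0.1582]
eef_rot: [[-0.995, 0.099, -0.003], [0.099, 0.995, -0.004], [0.003, -0.004, -1.0]]
wrist_force: [0.5, 0.4, 0.5]
width: 0.0861
grip_force: 0.0
7541 73.20213769793739 (array([19.3,  1. ]), array([98.7, 50. ]), 0.3)
at [0.5118 0.2459 0.1576] q [ 0.31  0.14  1.74 -0.    1.26 -1.16]
-> [0.548 0.244 0.115] | -0.121 0.008 0.142 -0.002 -0.0 -0.004 | n 2
-> [0.548 0.244 0.047] | 0.0 0.0 0.227 0.0 0.0 0.0 | n 2
```

```bash

python3 -m crank '-.06 .006 .07 0 0 0;-.121 .006 .142 0 0 0;-.121 .006 .22 0 0 0;-.121 .006 .3 0 0 0;-.121 .006 .369 0 0 0;-.121 .006 .369 0 0 0;-.121 .006 .369 0 0 0'
python3 -m crank '0 0 0 0 0 0;0 0 0 0 0 0;0 0 0 0 0 0;0 0 0 0 0 0;0 0 0 0 0 0;0 0 0 0 0 0;0 0 -.1 0 0 0;0 0 -.2 0 0 0;0 0 -.3 0 0 0;0 0 -.4 0 0 0;0 0 -.4 0 0 0;0 0 -.4 0 0 0' -1 20
python3 -m crank '-.05 -.2 0 0 0 .07;-.2 -.858 -.01 0 0 .643;-.2 -.858 -.01 0 0 .643;-.2 -.858 -.01 0 0 .643;-.2 -.858 -.01 0 0 .643;-.2 -.858 -.01 0 0 .643;-.2 -.858 -.01 0 0 .643;-.2 -.858 -.01 0 0 .643;-.2 -.858 -.01 0 0 .643;-.2 -.858 -.01 0 0 .643;-.2 -.858 -.01 0 0 .643;-.2 -.858 -.01 0 0 .643'
python3 - <<'E'
from kin import *
B=down(97.6)
im=eyes.get_image("top"); save(im,"t1",(180,120,420,330),3)
plan([(box(.08,-.021,.12),B),(box(.08,-.021,.014),B)])
E
```

```text
clock: 9.47
position: [0.5439, 0.2454, 0.0469]
eef_rot: [[-0.996, 0.094, -0.003], [0.094, 0.996, -0.005], [0.003, -0.005, -1.0]]
wrist_force: [-0.0, -0.5, 1.8]
width: 0.0875
grip_force: 0.0
clock: 10.47
position: [0.5479, 0.2467, 0.1718]
eef_rot: [[-0.996, 0.094, 0.005], [0.094, 0.996, -0.001], [-0.005, -0.001, -1.0]]
wrist_force: [0.1, -0.6, -0.8]
width: 0.0495
grip_force: 20.0
clock: 11.47
position: [0.5805, -0.0157, 0.1706]
eef_rot: [[-0.126, 0.992, -0.003], [0.992, 0.126, -0.002], [-0.002, -0.004, -1.0]]
wrist_force: [0.0, 0.8, 0.5]
width: 0.0496
grip_force: 20.0
at [ 0.5806 -0.0156  0.1708] q [-0.16  0.16  1.7  -0.    1.29 -0.29]
-> [ 0.605 -0.015  0.12 ] | -0.007 0.08 0.169 -0.002 0.001 -0.001 | n 2
-> [ 0.605 -0.015  0.014] | 0.0 0.0 0.353 0.0 0.0 0.0 | n 3
```

View pics/t1.png

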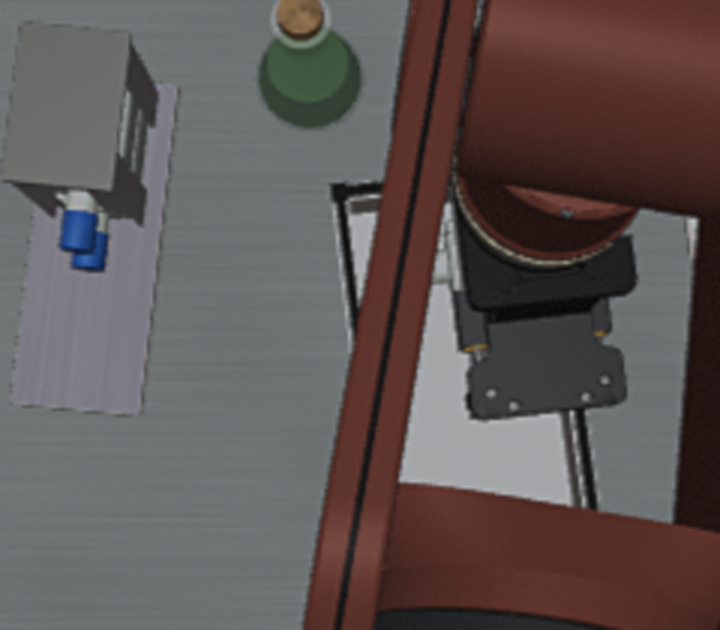

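The view shows the arm over the box, with the flask under the hand at about (455,240) and two flasks left in the magazine. Lowering.

```bash

python3 -m crank '-.007 .08 .08 0 0 0;-.007 .08 .17 0 0 0;-.007 .08 .25 0 0 0;-.007 .08 .33 0 0 0;-.007 .08 .4 0 0 0;-.007 .08 .46 0 0 0;-.007 .08 .5 0 0 0;-.007 .08 .522 0 0 0;-.007 .08 .522 0 0 0;-.007 .08 .522 0 0 0'
python3 - <<'E'
from kin import *
B=down(97.6)
plan([(box(.08,-.021,.014),B)])
E
```

```text
clock: 12.35
position: [0.6067, -0.0154, 0.0166]
eef_rot: [[-0.133, 0.991, 0.002], [0.991, 0.133, -0.003], [-0.003, 0.001, -1.0]]
wrist_force: [0.7, -1.1, 4.2]
width: 0.0496
grip_force: 20.0
at [ 0.6067 -0.0154  0.0166] q [-0.15  0.4   1.72 -0.    1.02 -0.29]
-> [ 0.605 -0.015  0.014] | 0.003 -0.007 0.009 0.001 0.002 0.0 | n 1
```

```bash

python3 -m crank '0 0 0 0 0 0;0 0 0 0 0 0;0 0 0 0 0 0;0 0 0 0 0 0;0 0 -.12 0 0 0;0 0 -.24 0 0 0;0 0 -.36 0 0 0;0 0 -.48 0 0 0;0 0 -.48 0 0 0' .3
python3 - <<'E'
from kin import *
im=eyes.get_image("wrist"); save(im,"w2")
T=T3(50,0,0); z=T[:,2]; cap=mag(.092,.0015,.057)+.011*z
plan([(mag(-.04,0,.22),down(174.8)),(cap-.08*z,T),(cap,T),(cap-.12*mx,T)])
E
```

```text
clock: 13.1
position: [0.6105, -0.0152, 0.1691]
eef_rot: [[-0.13, 0.991, 0.013], [0.991, 0.13, -0.005], [-0.006, 0.012, -1.0]]
wrist_force: [0.9, -0.1, 1.4]
width: 0.0566
grip_force: 0.0
at [ 0.6091 -0.0151  0.1657] q [-0.15  0.22  1.64 -0.    1.28 -0.28]
-> [0.47 0.25 0.22] | 0.935 -0.342 -0.189 0.002 0.005 -0.644 | n 11
-> [0.558 0.244 0.11 ] | -0.292 0.005 0.367 0.0 -0.333 0.0 | n 6
-> [0.609 0.239 0.049] | 0.0 -0.0 0.267 0.0 0.0 0.0 | n 2
-> [0.489 0.25  0.049] | 0.306 -0.0 -0.257 0.0 0.0 0.0 | n 3
```

View pics/w2.png

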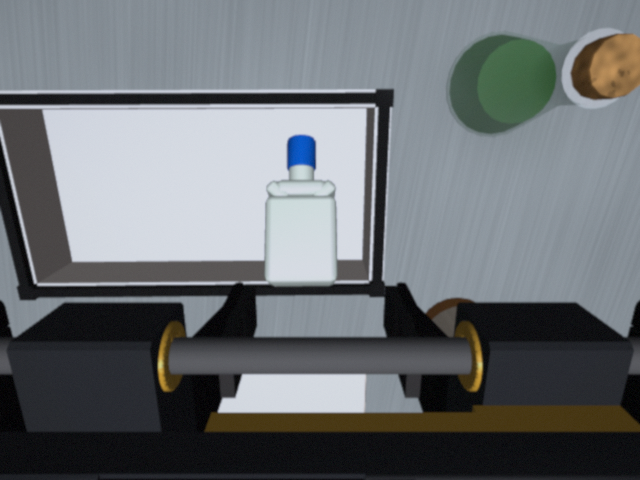

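The flask is in the box at (300,215) but close to the -y wall. I'll check its height and position from the depth image.

```bash
cat >> h.py <<'E'
def inbox(im):
    W=cloud(im); L=np.stack([(W-BO)@bx,(W-BO)@by,W[...,2]],-1)*1000
    hsv=cv2.cvtColor(im["color"],cv2.COLOR_RGB2HSV); blue=(hsv[...,0]>100)&(hsv[...,0]<130)&(hsv[...,1]>120)
    b=(abs(L[...,0])<124)&(abs(L[...,1])<64)
    for k,m in (("body",b&~blue&(L[...,2]>22)&(L[...,2]<75)&(abs(L[...,0])<118)),("cap",b&blue)):
        n,lab=cv2.connectedComponents(m.astype(np.uint8))
        for i in range(1,n):
            P=L[lab==i]
            if len(P)>150: print(k,len(P),rect(P[:,:2]/1000),"z",np.percentile(P[:,2],[5,50,95]).round(1))
E
python3 - <<'E'
from h import *
im=eyes.get_image("wrist"); inbox(im)
E
```

```text
body 1010 (array([-0.1, 63.2]), array([235.9,   1.4]), 0.1) z [31.5 50.6 51.8]
body 11088 (array([ -0. , -17.7]), array([236. ,  92.6]), 0.0) z [27.2 52.2 72.6]
cap 803 (array([72.5, 32.1]), array([23.5, 20.1]), 89.9) z [22.2 27.9 33.6]
```

```bash
python3 - <<'E'
from h import *
im=eyes.get_image("wrist"); W=cloud(im); L=np.stack([(W-BO)@bx,(W-BO)@by,W[...,2]],-1)*1000
for y in range(-85,90,5):
    o=[]
    for x0,x1 in((60,85),(-40,20)):
        m=(L[...,0]>x0)&(L[...,0]<x1)&(abs(L[...,1]-y)<2.5); o.append((m.sum(),np.median(L[m][:,2]).round(1) if m.any() else None))
    print(y,o)
print(proj(im,[box(x,y,.057) for x in(-.13,.13) for y in(-.068,.068)]).round())
E
```

```text
-85 [(np.int64(0), None), (np.int64(0), None)]
-80 [(np.int64(0), None), (np.int64(0), None)]
-75 [(np.int64(0), None), (np.int64(0), None)]
-70 [(np.int64(105), np.float64(56.8)), (np.int64(280), np.float64(56.8))]
-65 [(np.int64(209), np.float64(56.8)), (np.int64(742), np.float64(56.1))]
-60 [(np.int64(51), np.float64(59.4)), (np.int64(2069), np.float64(26.8))]
-55 [(np.int64(56), np.float64(72.7)), (np.int64(408), np.float64(4.8))]
-50 [(np.int64(127), np.float64(79.1)), (np.int64(407), np.float64(4.7))]
-45 [(np.int64(303), np.float64(80.0)), (np.int64(402), np.float64(4.7))]
-40 [(np.int64(324), np.float64(77.7)), (np.int64(415), np.float64(4.8))]
-35 [(np.int64(329), np.float64(74.9)), (np.int64(427), np.float64(4.8))]
-30 [(np.int64(314), np.float64(72.1)), (np.int64(433), np.float64(4.8))]
-25 [(np.int64(316), np.float64(69.4)), (np.int64(435), np.float64(4.7))]
-20 [(np.int64(307), np.float64(66.6)), (np.int64(584), np.float64(5.1))]
-15 [(np.int64(307), np.float64(63.8)), (np.int64(838), np.float64(5.8))]
-10 [(np.int64(303), np.float64(61.0)), (np.int64(796), np.float64(5.
[... 749 characters left out ...]
t64(258), np.float64(4.9)), (np.int64(476), np.float64(4.7))]
50 [(np.int64(198), np.float64(4.7)), (np.int64(545), np.float64(4.8))]
55 [(np.int64(231), np.float64(4.6)), (np.int64(553), np.float64(4.9))]
60 [(np.int64(230), np.float64(4.8)), (np.int64(606), np.float64(5.0))]
65 [(np.int64(379), np.float64(52.9)), (np.int64(792), np.float64(56.2))]
70 [(np.int64(306), np.float64(56.6)), (np.int64(762), np.float64(56.7))]
75 [(np.int64(125), np.float64(49.9)), (np.int64(341), np.float64(49.8))]
80 [(np.int64(228), np.float64(-0.3)), (np.int64(556), np.float64(-0.1))]
85 [(np.int64(231), np.float64(-0.1)), (np.int64(559), np.float64(-0.2))]
[[ 28. 299.]
 [-19. 101.]
 [386. 298.]
 [396. 100.]]
```

The depth profile shows the flask pitched about 29° with its tail resting on the -y rim. It probably slipped in the grip. I'll regrip it, shift it to +y, level it and set it down.

```bash
python3 - <<'E'
from h import *
im=eyes.get_image("wrist"); W=cloud(im); L=np.stack([(W-BO)@bx,(W-BO)@by,W[...,2]],-1)*1000
m=(L[...,2]>58)&(L[...,2]<85)&(abs(L[...,1]+28)<18)&(abs(L[...,0])<120); print(np.percentile(L[m][:,0],[1,50,99]))
m=m&(abs(L[...,1]+40)<5);print(np.percentile(L[m][:,0],[1,50,99]))
B=down(97.6); xf=.077
Rt=Ro.from_rotvec(np.radians(16)*bx).as_matrix()@B
g=lambda R,p: np.array(p)+.019*R[:,2]
plan([(box(xf,-.026,.12),B),(box(xf,-.026,.042),B),(box(xf,-.026,.09),B),(g(Rt,box(xf,-.012,.109)),Rt),(g(Rt,box(xf,-.012,.065)),Rt)])
E
```

```text
[48.2237684 72.8055927 96.7992486]
[48.34132685 72.90674225 97.2968758 ]
at [ 0.6048 -0.0145  0.1588] q [-0.15  0.23  1.64 -0.    1.27 -0.28]
-> [ 0.602 -0.02   0.12 ] | -0.017 -0.011 0.129 -0.001 0.001 -0.001 | n 1
-> [ 0.602 -0.02   0.042] | 0.0 0.0 0.26 0.0 0.0 0.0 | n 2
-> [ 0.602 -0.02   0.09 ] | 0.0 0.0 -0.16 0.0 0.0 0.0 | n 2
-> [ 0.6   -0.001  0.091] | 0.064 -0.0 -0.002 0.0 0.133 0.0 | n 3
-> [ 0.6   -0.001  0.047] | -0.04 0.0 0.141 0.0 0.0 0.0 | n 2
```

```bash

python3 -m crank '-.017 -.025 .1 0 0 0;-.017 -.025 .13 0 0 0;-.017 -.025 .2 0 0 0;-.017 -.025 .27 0 0 0;-.017 -.025 .33 0 0 0;-.017 -.025 .389 0 0 0;-.017 -.025 .389 0 0 0;-.017 -.025 .389 0 0 0' .3
python3 -m crank '0 0 0 0 0 0;0 0 0 0 0 0;0 0 0 0 0 0;0 0 0 0 0 0;0 0 0 0 0 0;0 0 0 0 0 0;0 0 -.08 0 0 0;0 0 -.16 0 0 0;0 0 -.16 0 0 0;0 0 -.16 0 0 0' -1 35
python3 -m crank '.02 0 0 0 .04 0;.04 0 0 0 .08 0;.064 0 0 0 .133 0;.064 0 0 0 .133 0;.064 0 0 0 .133 0'
python3 -m crank '-.02 0 .07 0 0 0;-.03 0 .105 0 0 0;-.04 0 .14 0 0 0;-.048 0 .17 0 0 0;-.053 0 .185 0 0 0;-.059 0 .205 0 0 0;-.059 0 .205 0 0 0;-.059 0 .205 0 0 0'

```

```text
clock: 13.97
position: [0.5966, -0.0205, 0.0408]
eef_rot: [[-0.129, 0.992, -0.006], [0.992, 0.129, -0.002], [-0.001, -0.006, -1.0]]
wrist_force: [0.0, 0.6, 1.0]
width: 0.0567
grip_force: 0.0
clock: 14.8
position: [0.6005, -0.0212, 0.0934]
eef_rot: [[-0.129, 0.992, 0.004], [0.992, 0.129, -0.003], [-0.004, 0.004, -1.0]]
wrist_force: [-0.4, -0.3, -1.2]
width: 0.0499
grip_force: 35.0
clock: 15.22
position: [0.5954, -0.0032, 0.0895]
eef_rot: [[-0.121, 0.992, -0.038], [0.955, 0.127, 0.268], [0.271, -0.004, -0.963]]
wrist_force: [0.1, 0.2, -0.2]
width: 0.05
grip_force: 35.0
clock: 15.88
position: [0.597, -0.004, 0.0266]
eef_rot: [[-0.125, 0.992, -0.034], [0.956, 0.13, 0.264], [0.266, 0.0, -0.964]]
wrist_force: [2.4, -7.2, -2.5]
width: 0.0499
grip_force: 35.0
```

```bash
cat >> h.py <<'E'
def prof(im,x0,x1,ys=range(-70,75,8)):
    W=cloud(im); L=np.stack([(W-BO)@bx,(W-BO)@by,W[...,2]],-1)*1000
    for y in ys:
        m=(L[...,0]>x0)&(L[...,0]<x1)&(abs(L[...,1]-y)<2)&(L[...,2]<100); print((y,m.sum().item(),np.median(L[m][:,2]).round(1).item() if m.any() else None),end=" ")
    print()
E
python3 - <<'E'
from h import *
im=eyes.get_image("wrist"); save(im,"w3"); prof(im,62,84)
print(sense()["wrist_force"])
E
```

```text
(-70, 0, None) (-62, 93, 17.2) (-54, 0, None) (-46, 210, 50.6) (-38, 606, 51.7) (-30, 120, 51.8) (-22, 0, None) (-14, 601, 51.4) (-6, 603, 51.2) (2, 595, 51.1) (10, 607, 50.8) (18, 581, 48.4) (26, 527, 47.0) (34, 449, 41.8) (42, 519, 43.0) (50, 515, 42.9) (58, 518, 42.6) (66, 915, 56.2) (74, 4, 55.7) 
[ 1.57968293 -6.99463522 -2.14940952]
```

View pics/w3.png

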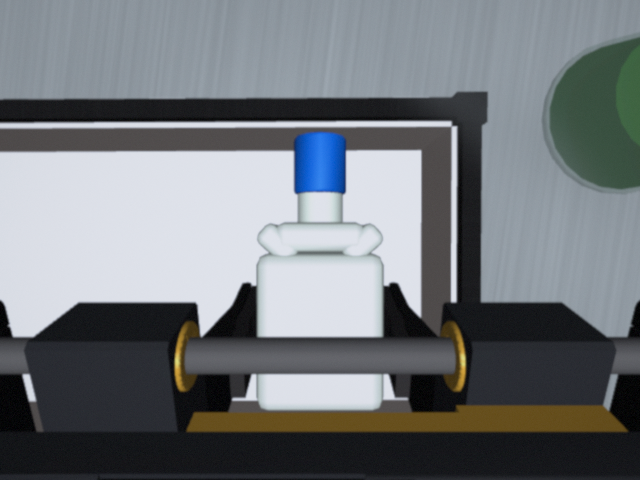

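The flask (320,270) is now level with its cap against the +y wall, about 12 mm above the floor. Moving 6 mm to -y, then lowering and releasing.

```bash

python3 -m crank '-.02 0 -.006 0 0 0;-.03 0 .032 0 0 0;-.03 0 .032 0 0 0;-.03 0 .032 0 0 0'
python3 -m crank '0 0 0 0 0 0;0 0 0 0 0 0;0 0 0 0 0 0;0 0 0 0 0 0;0 0 -.12 0 0 0;0 0 -.24 0 0 0;0 0 -.36 0 0 0;0 0 -.45 0 0 0;0 0 -.45 0 0 0;0 0 -.45 0 0 0' .3
python3 - <<'E'
from kin import *
im=eyes.get_image("wrist"); prof(im,62,84)
W=cloud(im); L=np.stack([(W-BO)@bx,(W-BO)@by,W[...,2]],-1)*1000
m=(L[...,2]>36)&(L[...,2]<48)&(abs(L[...,1]+10)<18)&(abs(L[...,0])<115); print(np.percentile(L[m][:,0],[1,50,99]))
T=T3(50,0,0); z=T[:,2]; cap=mag(.092,.0015,.057)+.011*z
plan([(mag(-.04,0,.22),down(174.8)),(cap-.08*z,T),(cap,T),(cap-.12*mx,T)])
E
```

```text
clock: 16.27
position: [0.5962, -0.0074, 0.0145]
eef_rot: [[-0.124, 0.992, -0.038], [0.954, 0.13, 0.27], [0.273, -0.003, -0.962]]
wrist_force: [0.0, 1.1, -0.0]
width: 0.0498
grip_force: 35.0
clock: 17.1
position: [0.6037, -0.0456, 0.1482]
eef_rot: [[-0.125, 0.992, -0.031], [0.955, 0.129, 0.268], [0.27, 0.004, -0.963]]
wrist_force: [-0.2, -0.4, 0.0]
width: 0.0565
grip_force: 0.0
(-70, 134, 56.4) (-62, 487, 40.6) (-54, 41, 4.6) (-46, 156, 38.8) (-38, 155, 38.6) (-30, 181, 38.6) (-22, 186, 38.7) (-14, 185, 38.7) (-6, 155, 38.7) (2, 170, 38.8) (10, 153, 36.1) (18, 180, 36.6) (26, 142, 29.9) (34, 178, 29.6) (42, 166, 30.9) (50, 162, 30.9) (58, 93, 31.0) (66, 292, 56.0) (74, 0, None) 
[45.27471535 68.85628007 92.44185382]
at [ 0.6023 -0.0448  0.146 ] q [-0.35  0.3   1.6   0.25  1.37 -0.54]
-> [0.47 0.25 0.22] | 1.06 -0.309 0.043 0.089 -0.111 -0.641 | n 11
-> [0.558 0.244 0.11 ] | -0.292 0.005 0.367 0.0 -0.333 0.0 | n 6
-> [0.609 0.239 0.049] | 0.0 -0.0 0.267 0.0 0.0 0.0 | n 2
-> [0.489 0.25  0.049] | 0.306 -0.0 -0.257 0.0 0.0 0.0 | n 3
```

Flask 1 is flat (top at 38.7 mm, box x ≈ 69). On to flask 2.

```bash

python3 -m crank '.1 0 -.2 .089 -.11 0;.97 -.309 -.1 .089 -.111 -.641;.97 -.309 -.1 .089 -.111 -.641;.97 -.309 -.1 .089 -.111 -.641;.97 -.309 -.1 .089 -.111 -.641;.97 -.309 -.1 .089 -.111 -.641;.97 -.309 -.1 .089 -.111 -.641;.97 -.309 -.1 .089 -.111 -.641;.97 -.309 -.1 .089 -.111 -.641;.97 -.309 -.1 .089 -.111 -.641;.97 -.309 -.1 .089 -.111 -.641;.97 -.309 -.1 .089 -.111 -.641' 0
python3 - <<'E'
from kin import *
T=T3(50,0,0); z=T[:,2]; cap=mag(.092,.0015,.057)+.011*z
plan([(cap-.08*z,T),(cap,T),(cap-.12*mx,T)])
im=eyes.get_image("top"); W=cloud(im)
hsv=cv2.cvtColor(im["color"],cv2.COLOR_RGB2HSV); m=(hsv[...,0]>100)&(hsv[...,0]<130)&(hsv[...,1]>120)
P=W[m]; P=P[~np.isnan(P[:,0])]; L=np.stack([(P-MO)@mx,(P-MO)@my,P[:,2]],1)*1000
L=L[(abs(L[:,1])<40)&(L[:,0]>40)&(L[:,0]<130)]
for a,b in((44,72),(78,106)):
    q=L[(L[:,2]>a)&(L[:,2]<b)]; print(len(q),np.percentile(q,[3,50,97],axis=0).round(1).tolist() if len(q) else"")
E
```

```text
clock: 18.15
position: [0.4735, 0.2136, 0.2515]
eef_rot: [[-0.997, 0.081, -0.003], [0.081, 0.997, -0.002], [0.003, -0.002, -1.0]]
wrist_force: [-0.1, -0.9, 0.1]
width: 0.0434
grip_force: 0.0
at [0.4735 0.2136 0.2515] q [ 0.27 -0.05  1.76 -0.    1.43 -1.22]
-> [0.558 0.244 0.11 ] | -0.273 0.123 0.471 0.001 -0.335 0.005 | n 6
-> [0.609 0.239 0.049] | 0.0 -0.0 0.267 0.0 0.0 0.0 | n 2
-> [0.489 0.25  0.049] | 0.306 -0.0 -0.257 0.0 0.0 0.0 | n 3
79 [[80.1, -9.2, 60.2], [86.2, -4.9, 66.0], [101.8, 8.3, 71.2]]
155 [[85.4, -8.8, 90.8], [95.5, -0.9, 101.2], [108.1, 9.0, 104.8]]
```

```bash

python3 -m crank '-.273 .123 .471 0 -.335 0;-.273 .123 .471 0 -.335 0;-.273 .123 .471 0 -.335 0;-.273 .123 .471 0 -.335 0;-.273 .123 .471 0 -.335 0;-.273 .123 .471 0 -.335 0;-.273 .123 .471 0 -.335 0;-.273 .123 .471 0 -.335 0;-.273 .123 .471 0 -.335 0;-.273 .123 .471 0 -.335 0'
python3 - <<'E'
from kin import *
im=eyes.get_image("wrist"); W=cloud(im)
hsv=cv2.cvtColor(im["color"],cv2.COLOR_RGB2HSV); m=(hsv[...,0]>100)&(hsv[...,0]<130)&(hsv[...,1]>120)
P=W[m]; P=P[~np.isnan(P[:,0])]; L=np.stack([(P-MO)@mx,(P-MO)@my,P[:,2]],1)*1000
L=L[(abs(L[:,1])<40)&(L[:,0]>40)&(L[:,0]<130)]
for a,b in((44,72),(76,106)):
    q=L[(L[:,2]>a)&(L[:,2]<b)]; print(len(q),np.percentile(q,[3,50,97],axis=0).round(1).tolist() if len(q) else"")
T=T3(50,0,0); z=T[:,2]; cap=mag(.090,.0015,.057)+.011*z
plan([(cap,T),(cap-.12*mx,T)])
E
```

```text
clock: 19.03
position: [0.5602, 0.2424, 0.1125]
eef_rot: [[-0.762, 0.09, 0.642], [0.069, 0.996, -0.058], [-0.644, 0.0, -0.765]]
wrist_force: [0.7, 0.0, -0.3]
width: 0.0434
grip_force: 0.0
1446 [[76.8, -8.9, 49.4], [78.4, 0.4, 62.6], [97.7, 9.6, 67.8]]
1549 [[82.3, -8.4, 83.0], [83.7, 0.4, 95.4], [102.1, 9.8, 101.5]]
at [0.5608 0.2425 0.1133] q [ 0.47 -0.01  2.17 -0.8   0.5  -0.38]
-> [0.607 0.239 0.049] | 0.021 0.003 0.264 0.0 0.002 -0.0 | n 2
-> [0.487 0.25  0.049] | 0.306 -0.0 -0.257 0.0 0.0 0.0 | n 3
```

```bash

python3 -m crank '.01 0 .065 0 0 0;.02 0 .13 0 0 0;.026 0 .195 0 0 0;.026 0 .26 0 0 0;.026 0 .26 0 0 0;.026 0 .26 0 0 0'
python3 -m crank '0 0 0 0 0 0;0 0 0 0 0 0;0 0 0 0 0 0;0 0 0 0 0 0;0 0 0 0 0 0;0 0 0 0 0 0;0 0 0 0 0 0' -1 25
python3 -m crank '.03 0 -.025 0 0 0;.06 0 -.05 0 0 0;.09 0 -.075 0 0 0;.12 0 -.101 0 0 0;.15 0 -.126 0 0 0;.18 0 -.151 0 0 0;.21 0 -.176 0 0 0;.24 0 -.202 0 0 0;.27 0 -.227 0 0 0;.301 0 -.253 0 0 0;.301 0 -.253 0 0 0;.301 0 -.253 0 0 0'
python3 -m crank '0 0 0 0 0 0;0 0 0 0 0 0;0 0 0 0 0 0;0 0 0 0 0 0;0 0 -.08 0 0 0;0 0 -.16 0 0 0;0 0 -.24 0 0 0;0 0 -.24 0 0 0;0 0 -.24 0 0 0' 0
python3 - <<'E'
from kin import *
plan([(mag(.0,.001,.16),down(174.8))])
E
```

```text
clock: 19.58
position: [0.6051, 0.2378, 0.0481]
eef_rot: [[-0.761, 0.091, 0.642], [0.07, 0.996, -0.059], [-0.645, -0.0, -0.764]]
wrist_force: [0.1, -0.6, 0.7]
width: 0.0433
grip_force: 0.0
clock: 20.17
position: [0.6042, 0.2387, 0.0484]
eef_rot: [[-0.76, 0.089, 0.643], [0.068, 0.996, -0.057], [-0.646, 0.0, -0.764]]
wrist_force: [-0.5, -0.3, 1.6]
width: 0.0216
grip_force: 25.0
clock: 21.17
position: [0.4854, 0.2491, 0.0471]
eef_rot: [[-0.762, 0.088, 0.642], [0.067, 0.996, -0.057], [-0.645, -0.001, -0.764]]
wrist_force: [-1.1, 0.8, 2.0]
width: 0.0212
grip_force: 25.0
clock: 21.92
position: [0.4407, 0.2539, 0.1037]
eef_rot: [[-0.76, 0.089, 0.644], [0.069, 0.996, -0.056], [-0.647, 0.002, -0.763]]
wrist_force: [-0.7, -0.4, -0.2]
width: 0.0437
grip_force: 0.0
at [0.4407 0.2539 0.1037] q [ 0.67 -0.2   2.37 -0.87  0.61 -0.17]
-> [0.51  0.247 0.16 ] | -0.299 -0.001 0.007 0.001 0.336 0.001 | n 6
```

```bash

python3 -m crank '-.299 0 .007 0 .336 0;-.299 0 .007 0 .336 0;-.299 0 .007 0 .336 0;-.299 0 .007 0 .336 0;-.299 0 .007 0 .336 0;-.299 0 .007 0 .336 0;-.299 0 .007 0 .336 0;-.299 0 .007 0 .336 0;-.299 0 .007 0 .336 0' 1
python3 - <<'E'
from kin import *
im=eyes.get_image("wrist"); W=cloud(im); L=np.stack([(W-MO)@mx,(W-MO)@my,W[...,2]],-1)*1000
hsv=cv2.cvtColor(im["color"],cv2.COLOR_RGB2HSV); blue=(hsv[...,0]>100)&(hsv[...,0]<130)&(hsv[...,1]>120)
m=(L[...,2]>68)&(L[...,2]<80)&(L[...,0]>-5)&(L[...,0]<100)&(abs(L[...,1])<50)&~blue
P=L[m]; print(len(P),np.percentile(P[:,2],[5,50,95]),rect(P[:,:2]/1000))
plan([(mag(.037,.001,.115),down(174.8)),(mag(.037,.001,.046),down(174.8))])
E
```

```text
clock: 22.67
position: [0.5112, 0.245, 0.156]
eef_rot: [[-0.996, 0.094, -0.004], [0.094, 0.996, -0.003], [0.004, -0.003, -1.0]]
wrist_force: [-0.5, -0.3, -0.6]
width: 0.0858
grip_force: 0.0
7070 [69.82213862 73.29509147 74.58790628] (array([31. ,  0.1]), array([70.5, 50. ]), 0.1)
at [0.5099 0.2456 0.1564] q [ 0.31  0.14  1.75 -0.    1.26 -1.17]
-> [0.547 0.244 0.115] | -0.124 0.007 0.137 -0.001 -0.001 -0.001 | n 2
-> [0.547 0.244 0.046] | 0.0 0.0 0.23 0.0 0.0 0.0 | n 2
```

```bash

python3 -m crank '-.06 .004 .07 0 0 0;-.111 .004 .137 0 0 0;-.111 .004 .22 0 0 0;-.111 .004 .3 0 0 0;-.111 .004 .367 0 0 0;-.111 .004 .367 0 0 0;-.111 .004 .367 0 0 0;-.111 .004 .367 0 0 0'
python3 -m crank '0 0 0 0 0 0;0 0 0 0 0 0;0 0 0 0 0 0;0 0 0 0 0 0;0 0 0 0 0 0;0 0 0 0 0 0;0 0 0 0 0 0;0 0 -.1 0 0 0;0 0 -.2 0 0 0;0 0 -.3 0 0 0;0 0 -.4 0 0 0;0 0 -.4 0 0 0' -1 35
python3 - <<'E'
from kin import *
cat='''def held(im):
    s=sense(); R=np.array(s["eef_rot"]); W=(cloud(im)-np.array(s["position"]))@R*1000
    m=(abs(W[...,1])<9)&(W[...,2]>-30)&(W[...,2]<60)
    for x in range(-50,100,8):
        k=m&(abs(W[...,0]-x)<2)
        if k.sum()>20: print((x,int(k.sum()),round(float(np.median(W[k][:,2])),1)),end=" ")
    print()
'''
open("h.py","a").write(cat); exec(cat)
im=eyes.get_image("wrist"); held(im)
B=down(97.6)
plan([(box(-.08,-.021,.17),B),(box(-.08,-.021,.016),B)])
E
```

```text
clock: 23.38
position: [0.543, 0.2457, 0.0501]
eef_rot: [[-0.996, 0.088, 0.0], [0.088, 0.996, 0.0], [-0.0, 0.0, -1.0]]
wrist_force: [0.8, 0.2, -0.2]
width: 0.0867
grip_force: 0.0
clock: 24.38
position: [0.5471, 0.2463, 0.1761]
eef_rot: [[-0.996, 0.089, 0.008], [0.089, 0.996, 0.003], [-0.008, 0.004, -1.0]]
wrist_force: [0.7, 1.2, 0.5]
width: 0.0498
grip_force: 35.0
(-34, 276, -27.8) (-26, 376, -28.2) (-18, 252, -28.2) (-2, 114, -27.8) (6, 454, -28.0) (14, 466, -27.9) (22, 708, -26.1) (30, 510, -25.9) (38, 467, -19.2) (46, 476, -19.2) (54, 527, -20.4) (62, 554, -20.4) (70, 671, -19.9) 
at [0.5459 0.2459 0.1731] q [ 0.29  0.19  1.65  0.    1.29 -1.19]
-> [ 0.446 -0.036  0.17 ] | 0.248 -0.965 0.006 0.003 0.001 0.644 | n 11
-> [ 0.446 -0.036  0.016] | 0.0 0.0 0.513 0.0 0.0 0.0 | n 4
```

```bash

python3 -m crank '.05 -.2 0 0 0 .07;.248 -.965 0 0 0 .644;.248 -.965 0 0 0 .644;.248 -.965 0 0 0 .644;.248 -.965 0 0 0 .644;.248 -.965 0 0 0 .644;.248 -.965 0 0 0 .644;.248 -.965 0 0 0 .644;.248 -.965 0 0 0 .644;.248 -.965 0 0 0 .644;.248 -.965 0 0 0 .644;.248 -.965 0 0 0 .644'
python3 -m crank '0 0 0 0 0 0;0 0 0 0 0 0'
python3 - <<'E'
from kin import *
im=eyes.get_image("wrist"); held(im)
B=down(97.6)
plan([(box(-.08,-.021,.013),B)])
E
```

```text
clock: 25.43
position: [0.4423, -0.0367, 0.1675]
eef_rot: [[-0.128, 0.992, -0.005], [0.992, 0.128, 0.001], [0.001, -0.005, -1.0]]
wrist_force: [0.3, 0.5, -0.9]
width: 0.0499
grip_force: 35.0
clock: 25.6
position: [0.4427, -0.0364, 0.1681]
eef_rot: [[-0.135, 0.991, -0.004], [0.991, 0.135, 0.0], [0.001, -0.004, -1.0]]
wrist_force: [-0.3, -0.4, -0.8]
width: 0.0497
grip_force: 35.0
(-34, 283, -24.6) (-26, 385, -25.0) (-18, 237, -25.0) (-2, 136, -24.6) (6, 452, -24.9) (14, 477, -24.9) (22, 679, -22.7) (30, 525, -22.8) (38, 457, -16.3) (46, 425, -16.2) (54, 532, -17.5) (62, 551, -17.5) (70, 614, -16.8) 
at [ 0.4429 -0.0364  0.1683] q [-0.26 -0.18  2.03 -0.    1.29 -0.39]
-> [ 0.446 -0.036  0.013] | -0.0 0.012 0.518 -0.002 -0.0 0.001 | n 4
```

```bash

python3 -m crank '0 .012 .1 0 0 0;0 .012 .2 0 0 0;0 .012 .3 0 0 0;0 .012 .38 0 0 0;0 .012 .43 0 0 0;0 .012 .47 0 0 0;0 .012 .505 0 0 0;0 .012 .505 0 0 0;0 .012 .505 0 0 0'
python3 -m crank '0 0 0 0 0 0;0 0 0 0 0 0;0 0 0 0 0 0;0 0 0 0 0 0;0 0 -.12 0 0 0;0 0 -.24 0 0 0;0 0 -.36 0 0 0;0 0 -.48 0 0 0;0 0 -.48 0 0 0;0 0 -.48 0 0 0' .3
python3 - <<'E'
from kin import *
im=eyes.get_image("wrist"); prof(im,-90,-70); prof(im,60,80)
T=T3(54,0,0); z=T[:,2]; cap=mag(.088,.0005,.057)+.011*z
plan([(mag(-.03,0,.22),down(174.8)),(cap-.08*z,T)])
E
```

```text
clock: 26.4
position: [0.4461, -0.0359, 0.017]
eef_rot: [[-0.133, 0.991, -0.004], [0.991, 0.133, 0.0], [0.001, -0.004, -1.0]]
wrist_force: [0.6, -0.1, 0.7]
width: 0.0495
grip_force: 35.0
clock: 27.23
position: [0.449, -0.0367, 0.1645]
eef_rot: [[-0.132, 0.991, 0.004], [0.991, 0.132, -0.002], [-0.002, 0.004, -1.0]]
wrist_force: [-0.5, 0.5, 0.9]
width: 0.0566
grip_force: 0.0
(-70, 87, 56.5) (-62, 452, 46.1) (-54, 125, 38.7) (-46, 130, 38.8) (-38, 139, 38.7) (-30, 137, 38.8) (-22, 142, 38.7) (-14, 146, 38.8) (-6, 152, 38.8) (2, 159, 35.9) (10, 159, 36.5) (18, 135, 29.6) (26, 128, 30.4) (34, 145, 31.1) (42, 157, 31.3) (50, 155, 18.3) (58, 128, 4.6) (66, 221, 56.6) (74, 87, 50.7) 
(-70, 74, 56.5) (-62, 718, 37.7) (-54, 0, None) (-46, 122, 38.5) (-38, 136, 38.6) (-30, 132, 38.8) (-22, 137, 38.6) (-14, 139, 38.7) (-6, 149, 38.8) (2, 147, 38.7) (10, 165, 36.1) (18, 156, 36.7) (26, 200, 27.6) (34, 202, 28.4) (42, 238, 29.6) (50, 243, 29.6) (58, 198, 28.0) (66, 219, 56.3) (74, 94, 50.7) 
at [ 0.4474 -0.0363  0.1623] q [-0.26 -0.16  2.03 -0.    1.27 -0.39]
-> [0.48  0.249 0.22 ] | 0.928 0.234 -0.193 -0.0 0.0 -0.643 | n 11
-> [0.557 0.243 0.113] | -0.258 0.002 0.357 0.0 -0.3 0.0 | n 6
```

Both flasks lie flat. On to flask 3.

```bash

python3 -m crank '.05 0 -.15 0 0 0;.928 .234 -.193 0 0 -.643;.928 .234 -.193 0 0 -.643;.928 .234 -.193 0 0 -.643;.928 .234 -.193 0 0 -.643;.928 .234 -.193 0 0 -.643;.928 .234 -.193 0 0 -.643;.928 .234 -.193 0 0 -.643;.928 .234 -.193 0 0 -.643;.928 .234 -.193 0 0 -.643;.928 .234 -.193 0 0 -.643;.928 .234 -.193 0 0 -.643' 0
python3 -m crank '-.26 .002 .357 0 -.3 0;-.26 .002 .357 0 -.3 0;-.26 .002 .357 0 -.3 0;-.26 .002 .357 0 -.3 0;-.26 .002 .357 0 -.3 0;-.26 .002 .357 0 -.3 0;-.26 .002 .357 0 -.3 0;-.26 .002 .357 0 -.3 0;-.26 .002 .357 0 -.3 0'
python3 - <<'E'
from kin import *
im=eyes.get_image("wrist"); W=cloud(im)
hsv=cv2.cvtColor(im["color"],cv2.COLOR_RGB2HSV); m=(hsv[...,0]>100)&(hsv[...,0]<130)&(hsv[...,1]>120)
P=W[m]; P=P[~np.isnan(P[:,0])]; L=np.stack([(P-MO)@mx,(P-MO)@my,P[:,2]],1)*1000
L=L[(abs(L[:,1])<40)&(L[:,0]>40)&(L[:,0]<130)]
for a,b in((44,72),(76,106)):
    q=L[(L[:,2]>a)&(L[:,2]<b)]; print(len(q),np.percentile(q,[3,50,97],axis=0).round(1).tolist() if len(q) else"")
T=T3(54,0,0); z=T[:,2]; cap=mag(.088,.0005,.057)+.011*z
plan([(cap,T),(cap-.118*mx,T)])
E
```

```text
clock: 28.28
position: [0.4784, 0.2491, 0.2165]
eef_rot: [[-0.996, 0.084, -0.007], [0.084, 0.996, -0.001], [0.006, -0.002, -1.0]]
wrist_force: [-0.3, 0.6, 0.2]
width: 0.0436
grip_force: 0.0
clock: 29.03
position: [0.5575, 0.2427, 0.1119]
eef_rot: [[-0.808, 0.092, 0.582], [0.074, 0.996, -0.054], [-0.585, -0.0, -0.811]]
wrist_force: [0.6, -0.7, 0.3]
width: 0.0436
grip_force: 0.0
1438 [[76.2, -8.0, 49.3], [77.8, 1.0, 63.0], [97.1, 10.4, 67.8]]
0 
at [0.5582 0.2427 0.1127] q [ 0.45 -0.01  2.13 -0.62  0.55 -0.57]
-> [0.604 0.238 0.048] | 0.001 -0.001 0.265 -0.0 -0.001 -0.001 | n 2
-> [0.487 0.249 0.048] | 0.318 0.0 -0.231 0.0 0.0 0.0 | n 3
```

```bash

python3 -m crank '0 .001 .065 0 0 0;0 .001 .13 0 0 0;0 .001 .2 0 0 0;0 .001 .262 0 0 0;0 .001 .262 0 0 0;0 .001 .262 0 0 0'
python3 -m crank '0 0 0 0 0 0;0 0 0 0 0 0;0 0 0 0 0 0;0 0 0 0 0 0;0 0 0 0 0 0;0 0 0 0 0 0;0 0 0 0 0 0' -1 25
python3 -m crank '.03 0 -.022 0 0 0;.06 0 -.044 0 0 0;.09 0 -.066 0 0 0;.12 0 -.088 0 0 0;.15 0 -.11 0 0 0;.18 0 -.131 0 0 0;.21 0 -.153 0 0 0;.24 0 -.175 0 0 0;.27 0 -.197 0 0 0;.307 0 -.223 0 0 0;.307 0 -.223 0 0 0;.307 0 -.223 0 0 0'
python3 -m crank '0 0 0 0 0 0;0 0 0 0 0 0;0 0 0 0 0 0;0 0 0 0 0 0;0 0 -.08 0 0 0;0 0 -.16 0 0 0;0 0 -.24 0 0 0;0 0 -.24 0 0 0;0 0 -.24 0 0 0' 0
python3 - <<'E'
from kin import *
plan([(mag(.0,.001,.16),down(174.8))])
E
```

```text
clock: 29.58
position: [0.6039, 0.238, 0.0481]
eef_rot: [[-0.807, 0.093, 0.583], [0.075, 0.996, -0.055], [-0.585, -0.001, -0.811]]
wrist_force: [0.1, 0.2, 0.0]
width: 0.0435
grip_force: 0.0
clock: 30.17
position: [0.6033, 0.239, 0.0488]
eef_rot: [[-0.807, 0.091, 0.584], [0.074, 0.996, -0.053], [-0.587, 0.0, -0.81]]
wrist_force: [-0.7, -0.7, 2.6]
width: 0.0215
grip_force: 25.0
clock: 31.17
position: [0.4886, 0.2493, 0.0481]
eef_rot: [[-0.807, 0.09, 0.583], [0.073, 0.996, -0.053], [-0.585, -0.001, -0.811]]
wrist_force: [0.7, -0.7, 0.5]
width: 0.0207
grip_force: 25.0
clock: 31.92
position: [0.4483, 0.2537, 0.1082]
eef_rot: [[-0.806, 0.091, 0.585], [0.075, 0.996, -0.052], [-0.588, 0.002, -0.809]]
wrist_force: [0.0, 0.4, -0.4]
width: 0.0433
grip_force: 0.0
at [0.4483 0.2537 0.1082] q [ 0.62 -0.2   2.32 -0.69  0.64 -0.38]
-> [0.51  0.247 0.16 ] | -0.269 -0.002 -0.018 0.001 0.3 -0.0 | n 6
```

```bash

python3 -m crank '-.269 0 -.018 0 .3 0;-.269 0 -.018 0 .3 0;-.269 0 -.018 0 .3 0;-.269 0 -.018 0 .3 0;-.269 0 -.018 0 .3 0;-.269 0 -.018 0 .3 0;-.269 0 -.018 0 .3 0;-.269 0 -.018 0 .3 0;-.269 0 -.018 0 .3 0' 1
python3 - <<'E'
from kin import *
im=eyes.get_image("wrist"); W=cloud(im); L=np.stack([(W-MO)@mx,(W-MO)@my,W[...,2]],-1)*1000
hsv=cv2.cvtColor(im["color"],cv2.COLOR_RGB2HSV); blue=(hsv[...,0]>100)&(hsv[...,0]<130)&(hsv[...,1]>120)
m=(L[...,2]>68)&(L[...,2]<80)&(L[...,0]>-5)&(L[...,0]<100)&(abs(L[...,1])<50)&~blue
P=L[m]; c=rect(P[:,:2]/1000); print(len(P),np.percentile(P[:,2],[5,50,95]),c)
xe=np.percentile(P[:,0],99.5)/1000; xt=xe-.033; print(xe); V=down(174.8)
plan([(mag(xt,.001,.115),V),(mag(xt,.001,.046),V)])
E
```

```text
clock: 32.67
position: [0.509, 0.2465, 0.1564]
eef_rot: [[-0.996, 0.093, -0.003], [0.093, 0.996, -0.002], [0.003, -0.002, -1.0]]
wrist_force: [0.5, -0.7, -0.4]
width: 0.0856
grip_force: 0.0
6462 [69.82909387 73.25722045 74.57177506] (array([31.5,  0.6]), array([65.9, 50.1]), 0.1)
0.06188927652515301
at [0.5085 0.2469 0.157 ] q [ 0.31  0.14  1.75 -0.    1.26 -1.17]
-> [0.539 0.245 0.115] | -0.102 0.002 0.14 -0.001 -0.001 -0.0 | n 2
-> [0.539 0.245 0.046] | 0.0 0.0 0.23 0.0 0.0 0.0 | n 2
```

```bash

python3 -m crank '-.06 0 .07 0 0 0;-.104 0 .14 0 0 0;-.104 0 .22 0 0 0;-.104 0 .3 0 0 0;-.104 0 .37 0 0 0;-.104 0 .37 0 0 0;-.104 0 .37 0 0 0;-.104 0 .37 0 0 0'
python3 -m crank '0 0 0 0 0 0;0 0 0 0 0 0;0 0 0 0 0 0;0 0 0 0 0 0;0 0 0 0 0 0;0 0 0 0 0 0;0 0 0 0 0 0;0 0 -.1 0 0 0;0 0 -.2 0 0 0;0 0 -.3 0 0 0;0 0 -.4 0 0 0;0 0 -.4 0 0 0' -1 35
python3 - <<'E'
from kin import *
im=eyes.get_image("wrist"); held(im)
B=down(97.6)
plan([(box(-.005,-.021,.17),B)])
E
```

```text
clock: 33.38
position: [0.5407, 0.2451, 0.049]
eef_rot: [[-0.996, 0.09, -0.0], [0.09, 0.996, 0.0], [0.0, 0.0, -1.0]]
wrist_force: [0.6, 0.0, 1.0]
width: 0.087
grip_force: 0.0
clock: 34.38
position: [0.5447, 0.2456, 0.1749]
eef_rot: [[-0.996, 0.091, 0.008], [0.091, 0.996, 0.003], [-0.008, 0.004, -1.0]]
wrist_force: [1.8, 0.6, 1.2]
width: 0.0499
grip_force: 35.0
(-34, 194, -29.3) (-26, 345, -29.3) (-18, 303, -29.4) (-2, 38, -28.9) (6, 430, -29.2) (14, 513, -28.9) (22, 425, -26.8) (30, 772, -23.9) (38, 474, -20.4) (46, 510, -21.7) (54, 536, -21.7) (62, 562, -21.6) 
at [0.5435 0.2452 0.1719] q [ 0.29  0.19  1.66  0.    1.29 -1.19]
-> [ 0.52  -0.026  0.17 ] | -0.006 -0.907 0.004 0.003 0.001 0.643 | n 11
```

```bash

python3 -m crank '0 -.2 0 0 0 .07;-.006 -.907 .004 0 0 .643;-.006 -.907 .004 0 0 .643;-.006 -.907 .004 0 0 .643;-.006 -.907 .004 0 0 .643;-.006 -.907 .004 0 0 .643;-.006 -.907 .004 0 0 .643;-.006 -.907 .004 0 0 .643;-.006 -.907 .004 0 0 .643;-.006 -.907 .004 0 0 .643;-.006 -.907 .004 0 0 .643;-.006 -.907 .004 0 0 .643'
python3 -m crank '0 0 0 0 0 0;0 0 0 0 0 0;0 0 0 0 0 0'
python3 - <<'E'
from kin import *
im=eyes.get_image("wrist"); held(im)
W=cloud(im); L=np.stack([(W-BO)@bx,(W-BO)@by,W[...,2]],-1)*1000
for x in range(-120,121,6):
    m=(abs(L[...,0]-x)<2)&(abs(L[...,1]-2)<10); print((x,round(float(np.median(L[m][:,2])))if m.any() else None),end=" ")
B=down(97.6)
plan([(box(-.007,-.018,.016),B)])
E
```

```text
clock: 35.43
position: [0.5167, -0.0268, 0.1646]
eef_rot: [[-0.128, 0.992, -0.005], [0.992, 0.128, 0.001], [0.001, -0.005, -1.0]]
wrist_force: [0.4, 0.6, -0.3]
width: 0.0499
grip_force: 35.0
clock: 35.68
position: [0.5174, -0.0266, 0.1657]
eef_rot: [[-0.134, 0.991, -0.003], [0.991, 0.134, 0.0], [0.001, -0.003, -1.0]]
wrist_force: [-0.1, 0.2, -0.3]
width: 0.0498
grip_force: 35.0
(-34, 242, -26.1) (-26, 379, -26.1) (-18, 319, -26.2) (-2, 60, -25.7) (6, 445, -26.1) (14, 546, -25.6) (22, 441, -23.9) (30, 777, -20.4) (38, 454, -17.4) (46, 502, -18.8) (54, 536, -18.7) (62, 563, -18.7) 
(-120, 5) (-114, 5) (-108, 35) (-102, 37) (-96, 37) (-90, 236) (-84, 37) (-78, 251) (-72, 252) (-66, 259) (-60, 260) (-54, 260) (-48, 260) (-42, 260) (-36, 257) (-30, 263) (-24, 262) (-18, 262) (-12, 263) (-6, 263) (0, 262) (6, 262) (12, 263) (18, 263) (24, 264) (30, 264) (36, 264) (42, 263) (48, 259) (54, 252) (60, 250) (66, 39) (72, 236) (78, 38) (84, 38) (90, 38) (96, 34) (102, 5) (108, 5) (114, 5) (120, 5) at [ 0.5175 -0.0266  0.1659] q [-0.2   0.02  1.86 -0.    1.27 -0.34]
-> [ 0.518 -0.023  0.016] | 0.011 0.004 0.5 -0.001 -0.0 0.001 | n 4
```

```bash

python3 -m crank '.011 .007 .1 0 0 0;.011 .007 .2 0 0 0;.011 .007 .3 0 0 0;.011 .007 .37 0 0 0;.011 .007 .43 0 0 0;.011 .007 .47 0 0 0;.011 .007 .498 0 0 0;.011 .007 .498 0 0 0;.011 .007 .498 0 0 0'
python3 -m crank '0 0 0 0 0 0;0 0 0 0 0 0;0 0 0 0 0 0;0 0 0 0 0 0;0 0 -.12 0 0 0;0 0 -.24 0 0 0;0 0 -.36 0 0 0;0 0 -.48 0 0 0;0 0 -.6 0 0 0;0 0 -.6 0 0 0' .3
python3 - <<'E'
from kin import *
im=eyes.get_image("wrist"); save(im,"w4"); prof(im,-90,-70); prof(im,60,80); prof(im,-14,6)
LC=np.array([.5503,-.2408,0])
for d in (82.4,97.6-180,97.6): print(d)
plan([(LC+Z*.2,down(97.6))])
E
```

```text
clock: 36.48
position: [0.5186, -0.0226, 0.0167]
eef_rot: [[-0.132, 0.991, -0.004], [0.991, 0.132, 0.001], [0.002, -0.003, -1.0]]
wrist_force: [-1.7, 3.6, -1.8]
width: 0.0499
grip_force: 35.0
clock: 37.32
position: [0.5242, -0.0242, 0.2062]
eef_rot: [[-0.132, 0.991, 0.012], [0.991, 0.132, -0.003], [-0.005, 0.012, -1.0]]
wrist_force: [1.9, -1.0, 0.3]
width: 0.0564
grip_force: 0.0
(-70, 85, 56.5) (-62, 315, 46.2) (-54, 104, 38.7) (-46, 105, 38.7) (-38, 106, 38.7) (-30, 105, 38.8) (-22, 118, 38.8) (-14, 105, 38.7) (-6, 120, 38.8) (2, 122, 35.6) (10, 113, 36.7) (18, 143, 28.9) (26, 144, 29.4) (34, 147, 30.6) (42, 151, 30.4) (50, 152, 5.9) (58, 115, 4.9) (66, 163, 56.7) (74, 53, 50.7) 
(-70, 66, 56.6) (-62, 530, 36.8) (-54, 0, None) (-46, 92, 38.7) (-38, 105, 38.8) (-30, 111, 38.9) (-22, 105, 38.8) (-14, 107, 38.7) (-6, 116, 38.8) (2, 116, 38.7) (10, 133, 36.1) (18, 116, 36.7) (26, 133, 29.5) (34, 132, 29.7) (42, 145, 30.8) (50, 144, 30.7) (58, 155, 29.0) (66, 164, 56.5) (74, 81, 50.7) 
(-70, 66, 56.6) (-62, 303, 49.0) (-54, 100, 38.8) (-46, 106, 38.7) (-38, 101, 38.7) (-30, 100, 38.9) (-22, 115, 38.8) (-14, 103, 38.6) (-6, 118, 38.8) (2, 118, 35.6) (10, 126, 36.1) (18, 114, 29.6) (26, 115, 29.9) (34, 115, 30.9) (42, 120, 30.8) (50, 133, 5.3) (58, 115, 4.9) (66, 162, 56.6) (74, 71, 50.7) 
82.4
-82.4
97.6
at [ 0.5229 -0.024   0.2027] q [-0.2  -0.02  1.82 -0.    1.33 -0.33]
-> [ 0.55  -0.241  0.2  ] | -0.728 -0.005 0.011 0.004 0.002 -0.0 | n 6
```

View pics/w4.png

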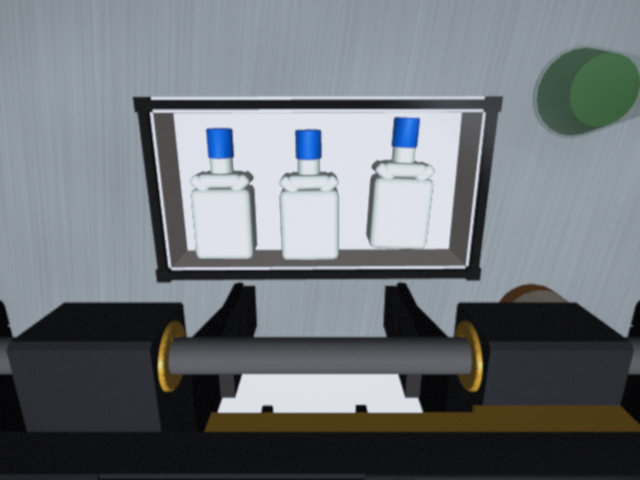

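All three flasks lie flat: (222,195), (308,195) and (403,185) in w4. Now I fetch the lid.

```bash

python3 -m crank '-.728 0 -.1 0 0 -.75;-.728 0 -.1 0 0 -.75;-.728 0 -.1 0 0 -.75;-.728 0 -.1 0 0 -.75;-.728 0 -.1 0 0 -.75;-.728 0 -.1 0 0 -.75;-.728 0 -.1 0 0 -.75;-.728 0 -.1 0 0 -.75;-.728 0 -.1 0 0 -.75;-.728 0 -.1 0 0 -.75;-.728 0 -.1 0 0 -.75;-.728 0 -.1 0 0 -.75' 0.2
python3 -m crank '0 0 0 0 0 -.02;0 0 0 0 0 -.02;0 0 0 0 0 -.02;0 0 0 0 0 -.02'
cat >> h.py <<'E'
def lid(names,zr=(.045,.062),pr=(.008,.022),roi=(.4,.72,-.4,-.1)):
    for n in names:
        im=eyes.get_image(n); W=cloud(im); c=im["color"].astype(int).sum(-1)
        b=(W[...,0]>roi[0])&(W[...,0]<roi[1])&(W[...,1]>roi[2])&(W[...,1]<roi[3])
        h=b&(c<160)&(W[...,2]>zr[0])&(W[...,2]<zr[1]); p=b&(c>300)&(W[...,2]>pr[0])&(W[...,2]<pr[1])
        for k,m in(("handle",h),("plate",p)):
            if m.sum()>50: print(n,k,m.sum(),rect(W[m][:,:2]),W[m][:,2].mean().round(4))
E
python3 - <<'E'
from kin import *
lid(["top","wrist","scene"])
plan([(np.array([.5503,-.2408,.1]),down(7.6))])
E
```

```text
clock: 38.37
position: [0.5477, -0.2396, 0.2252]
eef_rot: [[-0.999, -0.04, -0.004], [-0.04, 0.999, 0.001], [0.004, 0.001, -1.0]]
wrist_force: [0.2, 0.3, -0.0]
width: 0.0527
grip_force: 0.0
clock: 38.7
position: [0.5481, -0.2396, 0.226]
eef_rot: [[-0.997, -0.075, -0.003], [-0.075, 0.997, 0.0], [0.003, 0.001, -1.0]]
wrist_force: [-0.3, 1.1, -0.5]
width: 0.052
grip_force: 0.0
top handle 302 (array([ 617.7, -191.5]), array([265.1,  49.7]), 32.1) 0.0513
top plate 7213 (array([ 550. , -238.5]), array([269.8, 146.2]), 7.5) 0.0143
wrist handle 1651 (array([ 546.7, -239.7]), array([107.1,  13.5]), 7.6) 0.0515
wrist plate 39933 (array([ 548.5, -239.8]), array([271.1, 146.4]), 7.6) 0.0138
scene handle 427 (array([ 551.9, -241. ]), array([103.5,  16.3]), 7.7) 0.05
scene plate 10230 (array([ 571.7, -226.9]), array([320. , 168.9]), 7.7) 0.0128
at [ 0.5483 -0.2396  0.2265] q [-0.54  0.16  1.59 -0.    1.4  -2.19]
-> [ 0.55  -0.241  0.1  ] | -0.008 -0.005 0.422 -0.002 -0.0 1.473 | n 25
```

```bash
python3 - <<'E'
from kin import *
V=down(187.6); LC=np.array([.5487,-.2398,0])
plan([(LC+Z*.1,V),(LC+Z*.026,V),(LC+Z*.13,V),(box(0,0,.13),V),(box(0,0,.078),V)])
E
```

```text
at [ 0.5483 -0.2396  0.2265] q [-0.54  0.16  1.59 -0.    1.4  -2.19]
-> [ 0.549 -0.24   0.1  ] | -0.003 -0.001 0.422 0.0 -0.001 -0.027 | n 4
-> [ 0.549 -0.24   0.026] | 0.0 0.0 0.247 0.0 0.0 0.0 | n 2
-> [ 0.549 -0.24   0.13 ] | 0.0 0.0 -0.347 0.0 0.0 0.0 | n 3
-> [ 0.522 -0.004  0.13 ] | -0.017 0.789 0.0 0.0 0.0 0.0 | n 6
-> [ 0.522 -0.004  0.078] | 0.0 0.0 0.173 0.0 0.0 0.0 | n 2
```

```bash

python3 -m crank '-.003 0 .15 0 0 -.027;-.003 0 .3 0 0 -.027;-.003 0 .42 0 0 -.027;-.003 0 .52 0 0 -.027;-.003 0 .6 0 0 -.027;-.003 0 .668 0 0 -.027;-.003 0 .668 0 0 -.027;-.003 0 .668 0 0 -.027'
python3 -m crank '0 0 0 0 0 0;0 0 0 0 0 0;0 0 0 0 0 0;0 0 0 0 0 0;0 0 0 0 0 0;0 0 0 0 0 0;0 0 0 0 0 0;0 0 -.1 0 0 0;0 0 -.2 0 0 0;0 0 -.3 0 0 0;0 0 -.4 0 0 0;0 0 -.4 0 0 0' -1 60
python3 - <<'E'
from kin import *
V=down(187.6)
plan([((.51,-.12,.15),V),(box(0,0,.13),V)])
im=eyes.get_image("scene"); save(im,"s2")
E
```

```text
clock: 39.52
position: [0.5478, -0.239, 0.0253]
eef_rot: [[-0.991, -0.132, -0.005], [-0.132, 0.991, 0.002], [0.005, 0.002, -1.0]]
wrist_force: [0.4, -0.0, 0.1]
width: 0.0521
grip_force: 0.0
clock: 40.52
position: [0.5523, -0.2415, 0.1529]
eef_rot: [[-0.991, -0.133, 0.006], [-0.133, 0.991, -0.005], [-0.005, -0.006, -1.0]]
wrist_force: [1.9, -2.2, -3.0]
width: 0.0157
grip_force: 60.0
at [ 0.5523 -0.2415  0.1529] q [-0.54  0.22  1.66 -0.    1.25 -2.25]
-> [ 0.51 -0.12  0.15] | 0.086 0.42 0.007 -0.003 0.003 0.0 | n 4
-> [ 0.522 -0.004  0.13 ] | -0.092 0.376 0.067 0.0 0.0 0.0 | n 3
```

View pics/s2.png

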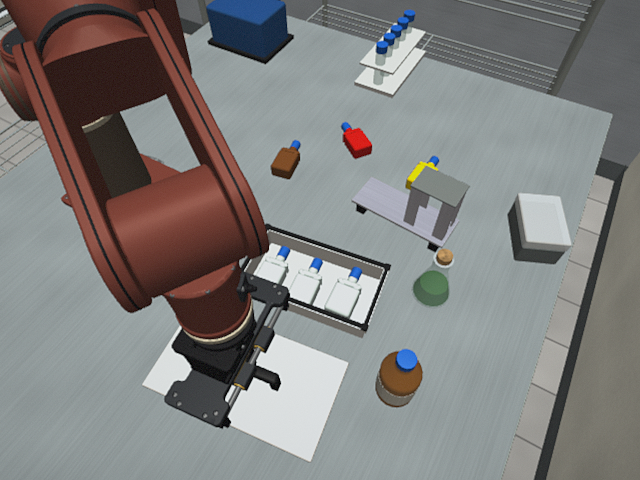

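The lid is held (250,390), the three flasks lie flat in the box (275–345, 265–300), and the magazine is empty. Carrying the lid to the box.

```bash

python3 -m crank '.04 .14 0 0 0 0;.07 .28 0 0 0 0;.086 .42 0 0 0 0;.05 .55 0 0 0 0;.02 .67 0 0 0 0;-.006 .796 .02 0 0 0;-.006 .796 .03 0 0 0;-.006 .796 .03 0 0 0;-.006 .796 .03 0 0 0;-.006 .796 .03 0 0 0'
python3 - <<'E'
from kin import *
im=eyes.get_image("wrist"); s=sense(); W=cloud(im); c=im["color"].astype(int).sum(-1)
z0=s["position"][2]+.019; print("handle z",z0)
m=(W[...,2]>z0-.045)&(W[...,2]<z0-.020)&(c>330)&(abs(W[...,1])<.13)&(W[...,0]>.35)&(W[...,0]<.7)
print(m.sum(),rect(W[m][:,:2]),np.percentile(W[m][:,2],[2,50,98]))
A=np.c_[W[m][:,:2]-BO[:2],np.ones(m.sum())]; print("plane",np.linalg.lstsq(A,W[m][:,2],rcond=None)[0].round(4))
hb=(c<160)&(abs(W[...,2]-z0-.005)<.012); print("gasket?",proj(im,[box(x,y,.057) for x in(-.13,.13) for y in(-.068,.068)]).round().tolist())
plan([(box(0,0,.13),down(187.6)),(box(0,0,.078),down(187.6))]); save(im,"w5")
E
```

```text
clock: 41.4
position: [0.5184, -0.0036, 0.1361]
eef_rot: [[-0.991, -0.132, -0.005], [-0.132, 0.991, -0.0], [0.005, 0.001, -1.0]]
wrist_force: [1.2, -0.1, -5.0]
width: 0.0151
grip_force: 60.0
handle z 0.15563800520784019
97169 (array([489.7,  -7.6]), array([191.6, 146.3]), 7.6) [0.12195773 0.12329995 0.12469221]
plane [-0.0027 -0.0005  0.1231]
gasket? [[192.0, 31.0], [443.0, 31.0], [224.0, 427.0], [411.0, 427.0]]
at [ 0.5187 -0.0039  0.1366] q [-0.16  0.05  1.88 -0.    1.21 -1.86]
-> [ 0.522 -0.004  0.13 ] | -0.012 -0.004 0.022 0.0 -0.002 -0.001 | n 1
-> [ 0.522 -0.004  0.078] | 0.0 0.0 0.173 0.0 0.0 0.0 | n 2
```

View pics/w5.png

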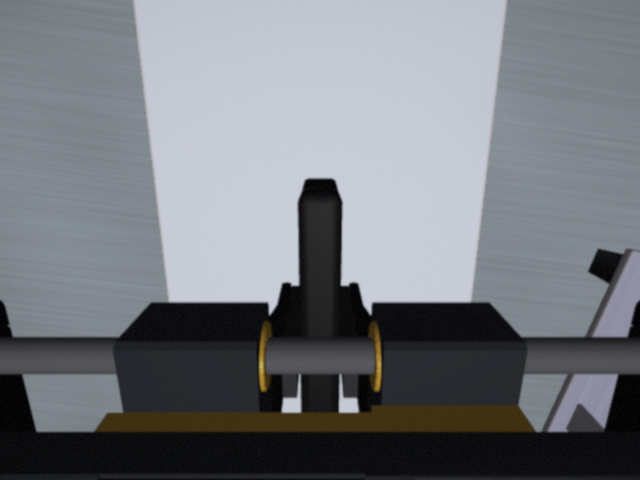

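```bash
python3 - <<'E'
from kin import *
im=eyes.get_image("wrist"); s=sense(); W=cloud(im); p=np.array(s["position"]); c=im["color"].astype(int).sum(-1)
m=(c<200)&(abs(W[...,2]-p[2]-.019-.006)<.006); m[:, :296]=0; m[:,345:]=0; m[300:]=0
L=W[m]; u=(L-p)@bx; v=(L-p)@by; print(m.sum(),"handle end rel tcp",np.percentile(u,[.5,2,50])*1000,"lat",np.percentile(v,[2,50,98])*1000)
im=eyes.get_image("top"); W=cloud(im); c=im["color"].astype(int).sum(-1)
m=(c>250)&(W[...,2]>.115)&(W[...,2]<.135); L=W[m]; print(m.sum(),np.percentile((L-p)@bx,[.5,99.5])*1000,np.percentile((L-p)@by,[.5,99.5])*1000)
E
```

```text
4473 handle end rel tcp [-56.09753677 -55.5062429  -37.32513955] lat [-7.29792841  0.11016664  7.21265516]
5159 [-133.11184734  227.90010927] [-71.6127823   91.07869589]
```

```bash

python3 -m crank '-.015 -.004 .05 0 0 0;-.015 -.004 .08 0 0 0;-.015 -.004 .11 0 0 0;-.015 -.004 .14 0 0 0;-.015 -.004 .165 0 0 0;-.015 -.004 .185 0 0 0;-.015 -.004 .197 0 0 0;-.015 -.004 .197 0 0 0;-.015 -.004 .197 0 0 0'
python3 -m crank '0 0 0 0 0 0;0 0 0 0 0 0;0 0 0 0 0 0;0 0 0 0 0 0;0 0 -.1 0 0 0;0 0 -.2 0 0 0;0 0 -.3 0 0 0;0 0 -.4 0 0 0;0 0 -.5 0 0 0;0 0 -.5 0 0 0;0 0 -.5 0 0 0' 0
cat >> h.py <<'E'
def lidpose(names):
    for n in names:
        im=eyes.get_image(n); W=cloud(im); c=im["color"].astype(int).sum(-1); L=np.stack([(W-BO)@bx,(W-BO)@by,W[...,2]],-1)*1000
        m=(c>250)&(L[...,2]>50)&(L[...,2]<75)&(abs(L[...,0])<150)&(abs(L[...,1])<90); P=L[m]
        A=np.c_[P[:,:2],np.ones(len(P))]; k=np.linalg.lstsq(A,P[:,2],rcond=None)[0]
        print(n,m.sum(),rect(P[:,:2]/1000),"top z at a,b,c,d",[round(float(k@[x,y,1]),1) for x,y in((-121,-59),(-121,59),(121,59),(121,-59))])
E
python3 - <<'E'
from kin import *
lidpose(["wrist","scene","top"])
V=down(187.6)
plan([(box(-.121,-.059,.12),V)])
E
```

```text
clock: 42.3
position: [0.5237, -0.0032, 0.0783]
eef_rot: [[-0.991, -0.133, -0.002], [-0.133, 0.991, 0.0], [0.002, 0.0, -1.0]]
wrist_force: [-0.0, -0.6, -5.3]
width: 0.0155
grip_force: 60.0
clock: 43.22
position: [0.5257, -0.0035, 0.2313]
eef_rot: [[-0.991, -0.133, 0.004], [-0.133, 0.991, -0.001], [-0.003, -0.001, -1.0]]
wrist_force: [-1.0, -0.0, -0.1]
width: 0.0434
grip_force: 0.0
wrist 46581 (array([-8.5,  0.7]), array([255.3, 146.5]), 0.1) top z at a,b,c,d [62.6, 62.7, 62.7, 62.6]
scene 8652 (array([ 0.8, -1. ]), array([270.4, 148.2]), -0.0) top z at a,b,c,d [61.1, 61.9, 61.8, 61.0]
top 4320 (array([1.7, 1.4]), array([271.2, 146.1]), 0.0) top z at a,b,c,d [63.3, 63.3, 63.9, 63.8]
at [ 0.5232 -0.0031  0.227 ] q [-0.16 -0.02  1.78 -0.    1.39 -1.86]
-> [ 0.41  -0.079  0.12 ] | 0.405 -0.201 0.358 0.0 -0.002 0.0 | n 5
```

The lid sits level on the gasket (plate top 62.6 mm, centred within 1.5 mm). I'll press the corners with shut fingers, starting with corner a.

```bash

python3 -m crank '.395 -.19 .2 0 0 0;.395 -.19 .3 0 0 0;.395 -.19 .3 0 0 0;.395 -.19 .4 0 0 0;.395 -.19 .48 0 0 0;.395 -.19 .5 0 0 0;.395 -.19 .5 0 0 0;.395 -.19 .5 0 0 0;.395 -.19 .5 0 0 0' -1 10
python3 -m crank '0 0 .02 0 0 0;0 0 .035 0 0 0;0 0 .045 0 0 0;0 0 .052 0 0 0;0 0 .058 0 0 0;0 0 .062 0 0 0;0 0 .066 0 0 0;0 0 .066 0 0 0;0 0 .066 0 0 0;0 0 .066 0 0 0'
python3 - <<'E'
from kin import *
s=sense(); print(np.array(s["position"]).round(4),s["wrist_force"],(np.array(s["position"])-BO)@bx,(np.array(s["position"])-BO)@by)
E
```

```text
clock: 44.12
position: [0.416, -0.0757, 0.0807]
eef_rot: [[-0.991, -0.133, 0.001], [-0.133, 0.991, -0.001], [-0.001, -0.001, -1.0]]
wrist_force: [0.2, -0.2, 0.4]
width: 0.0012
grip_force: 0.0
clock: 44.95
position: [0.414, -0.0755, 0.0599]
eef_rot: [[-0.991, -0.133, -0.002], [-0.133, 0.991, 0.0], [0.002, 0.0, -1.0]]
wrist_force: [-4.8, 1.6, 11.6]
width: 0.0008
grip_force: 5.6
[ 0.414  -0.0755  0.0599] [-4.84974248  1.57830288 11.55606399] -0.11694721606964986 -0.056002875373869554
```

```bash

python3 -m crank '0 0 .004 0 0 0;0 0 .008 0 0 0;0 0 .012 0 0 0;0 0 .014 0 0 0;0 0 .014 0 0 0;0 0 .014 0 0 0;0 0 .014 0 0 0;0 0 .014 0 0 0;0 0 .014 0 0 0;0 0 .014 0 0 0;0 0 .014 0 0 0;0 0 .014 0 0 0'
python3 -m crank '0 0 0 0 0 0;0 0 0 0 0 0;0 0 0 0 0 0;0 0 0 0 0 0;0 0 0 0 0 0;0 0 0 0 0 0'
```

```text
clock: 45.95
position: [0.4142, -0.0756, 0.058]
eef_rot: [[-0.991, -0.133, -0.003], [-0.133, 0.991, -0.0], [0.003, 0.0, -1.0]]
wrist_force: [-15.2, 4.0, 36.2]
width: 0.0005
grip_force: 17.9
clock: 46.45
position: [0.4141, -0.0756, 0.058]
eef_rot: [[-0.991, -0.133, -0.003], [-0.133, 0.991, -0.0], [0.003, 0.0, -1.0]]
wrist_force: [-15.8, 3.8, 36.2]
width: 0.0004
grip_force: 17.9
```

```bash

python3 -m crank '0 0 -.05 0 0 0;0 0 -.1 0 0 0;0 .12 -.1 0 0 0;0 .25 -.1 0 0 0;0 .373 -.1 0 0 0;0 .373 -.1 0 0 0;0 .373 -.1 0 0 0;0 .373 -.06 0 0 0;0 .373 -.03 0 0 0;0 .373 -.02 0 0 0;0 .373 -.015 0 0 0;0 .373 -.01 0 0 0'
python3 -m crank '0 0 .002 0 0 0;0 0 .004 0 0 0;0 0 .006 0 0 0;0 0 .008 0 0 0;0 0 .009 0 0 0;0 0 .009 0 0 0;0 0 .009 0 0 0;0 0 .009 0 0 0;0 0 .009 0 0 0;0 0 .009 0 0 0;0 0 .009 0 0 0;0 0 .009 0 0 0'
python3 -m crank '0 0 0 0 0 0;0 0 0 0 0 0;0 0 0 0 0 0;0 0 0 0 0 0;0 0 0 0 0 0;0 0 0 0 0 0'
```

```text
clock: 47.45
position: [0.3995, 0.0346, 0.0582]
eef_rot: [[-0.991, -0.131, -0.002], [-0.131, 0.991, 0.0], [0.002, 0.001, -1.0]]
wrist_force: [-2.9, 2.2, 10.4]
width: 0.0005
grip_force: 5.2
clock: 48.45
position: [0.3996, 0.0347, 0.0575]
eef_rot: [[-0.991, -0.131, -0.003], [-0.131, 0.991, 0.0], [0.003, 0.001, -1.0]]
wrist_force: [-11.5, 2.9, 31.4]
width: 0.0007
grip_force: 15.7
clock: 48.95
position: [0.3996, 0.0347, 0.0575]
eef_rot: [[-0.991, -0.131, -0.003], [-0.131, 0.991, 0.0], [0.003, 0.001, -1.0]]
wrist_force: [-12.6, 3.1, 31.6]
width: 0.0008
grip_force: 15.7
```

```bash

python3 -m crank '0 0 -.05 0 0 0;0 0 -.1 0 0 0;-.13 0 -.1 0 0 0;-.26 0 -.1 0 0 0;-.39 0 -.1 0 0 0;-.52 0 -.1 0 0 0;-.65 0 -.1 0 0 0;-.78 0 -.1 0 0 0;-.78 0 -.1 0 0 0;-.78 0 -.1 0 0 0;-.78 0 -.06 0 0 0;-.78 0 -.03 0 0 0'
python3 -m crank '0 0 .01 0 0 0;0 0 .015 0 0 0;0 0 .02 0 0 0;0 0 .023 0 0 0;0 0 .026 0 0 0;0 0 .028 0 0 0;0 0 .03 0 0 0;0 0 .03 0 0 0;0 0 .03 0 0 0;0 0 .03 0 0 0;0 0 .03 0 0 0;0 0 .03 0 0 0'
python3 -m crank '0 0 .003 0 0 0;0 0 .006 0 0 0;0 0 .008 0 0 0;0 0 .008 0 0 0;0 0 .008 0 0 0;0 0 .008 0 0 0;0 0 .008 0 0 0;0 0 .008 0 0 0;0 0 .008 0 0 0;0 0 .008 0 0 0'
```

```text
clock: 49.95
position: [0.6297, 0.0656, 0.0624]
eef_rot: [[-0.991, -0.132, -0.003], [-0.132, 0.991, -0.0], [0.003, 0.0, -1.0]]
wrist_force: [1.1, 0.5, 16.2]
width: 0.0008
grip_force: 9.8
clock: 50.95
position: [0.6301, 0.0659, 0.0581]
eef_rot: [[-0.991, -0.132, -0.001], [-0.132, 0.991, -0.001], [0.002, -0.0, -1.0]]
wrist_force: [-9.4, -1.5, 23.7]
width: 0.0006
grip_force: 11.3
clock: 51.78
position: [0.6302, 0.0659, 0.0579]
eef_rot: [[-0.991, -0.133, -0.002], [-0.133, 0.991, -0.001], [0.002, -0.001, -1.0]]
wrist_force: [-16.2, -1.1, 35.7]
width: 0.0005
grip_force: 18.0
```

Now corner d (-y side).

```bash

python3 -m crank '0 0 -.05 0 0 0;0 0 -.1 0 0 0;0 -.12 -.1 0 0 0;0 -.25 -.1 0 0 0;0 -.373 -.1 0 0 0;0 -.373 -.1 0 0 0;0 -.373 -.1 0 0 0;0 -.373 -.06 0 0 0;0 -.373 -.035 0 0 0;0 -.373 -.02 0 0 0;0 -.373 -.015 0 0 0;0 -.373 -.01 0 0 0'
python3 -m crank '0 0 .003 0 0 0;0 0 .005 0 0 0;0 0 .007 0 0 0;0 0 .009 0 0 0;0 0 .01 0 0 0;0 0 .01 0 0 0;0 0 .01 0 0 0;0 0 .01 0 0 0;0 0 .01 0 0 0;0 0 .01 0 0 0;0 0 .01 0 0 0;0 0 .01 0 0 0'
python3 -m crank '0 0 0 0 0 0;0 0 0 0 0 0;0 0 0 0 0 0;0 0 0 0 0 0;0 0 0 0 0 0;0 0 0 0 0 0'
```

```text
clock: 52.78
position: [0.6452, -0.0436, 0.0573]
eef_rot: [[-0.991, -0.135, -0.004], [-0.135, 0.991, -0.001], [0.004, -0.001, -1.0]]
wrist_force: [-12.6, -1.3, 31.0]
width: 0.0005
grip_force: 15.6
clock: 53.78
position: [0.6452, -0.0435, 0.0572]
eef_rot: [[-0.991, -0.135, -0.004], [-0.135, 0.991, -0.001], [0.004, -0.001, -1.0]]
wrist_force: [-18.4, -0.8, 38.1]
width: 0.0008
grip_force: 19.1
clock: 54.28
position: [0.6452, -0.0435, 0.0572]
eef_rot: [[-0.991, -0.135, -0.004], [-0.135, 0.991, -0.001], [0.004, -0.001, -1.0]]
wrist_force: [-19.1, -1.1, 37.6]
width: 0.0004
grip_force: 19.1
```

```bash

python3 -m crank '0 0 -.1 0 0 0;0 0 -.2 0 0 0;0 0 -.35 0 0 0;0 0 -.5 0 0 0;.2 -.3 -.6 0 0 0;.3 -.6 -.6 0 0 0;.4 -.9 -.6 0 0 0;.4 -.95 -.6 0 0 0;.4 -.95 -.6 0 0 0;.4 -.95 -.6 0 0 0;.4 -.95 -.6 0 0 0;.4 -.95 -.6 0 0 0'
python3 - <<'E'
from kin import *
lidpose(["top","scene"])
im=eyes.get_image("scene"); save(im,"s3")
E
```

```text
clock: 55.28
position: [0.5634, -0.3454, 0.2306]
eef_rot: [[-0.991, -0.132, -0.004], [-0.132, 0.991, -0.0], [0.004, 0.0, -1.0]]
wrist_force: [-0.3, -0.5, 0.7]
width: 0.0004
grip_force: 0.0
top 10122 (array([2.4, 1.5]), array([272.7, 146. ]), 0.0) top z at a,b,c,d [57.3, 57.6, 58.1, 57.8]
scene 8757 (array([ 0.1, -1.1]), array([271.9, 148.8]), 0.1) top z at a,b,c,d [55.6, 55.8, 55.7, 55.6]
```

View pics/s3.png

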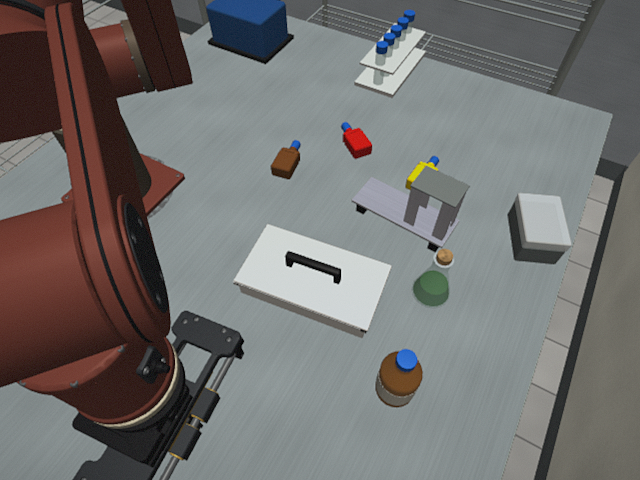

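The lid sits flat on the box (312,278) and all four corners have dropped about 6 mm. The magazine is empty and the bystanders are untouched. Handing in.

```bash
python3 -c "
from plant import r; print(r.job_done())"
```

```text
the job is handed in; nothing more can be done
None
```

All three flasks lie flat in the box, the lid is on with every corner pressed down about 6 mm, and the job is handed in at about 55 s; flask 1 was first set down tilted on the rim and had to be regripped.

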